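# Build up a tube rotator's disc stack

## Robot

A 6-joint arm with a two-finger parallel gripper is mounted at the origin on the work surface. World frame = base frame: x ahead of the robot, y to its left, z up, the work surface at z = 0. Lengths are in m, angles in degrees, forces in N, time in s.
With the tool pointing down it reaches from about 0.375 to 0.9 m from the base axis. Payload 3.1 kg.
Tool frame: the origin (TCP) lies on the centre line of the jaws, within the pads' length; the fingertips stand 17 mm ahead of it and the grasp point (between the pads) lies 2 mm behind it; y points along the fingers, x is the direction in which the jaws open and shut, and the axes are right-handed (so a half turn about y gives the same grasp; the last joint's range is limited). The gripper opens to 87 mm and grips with 3 to 60 N. Pads are 19 mm wide; open, the fingers measure 117 mm over their backs; the gripper's body (75 mm by 190 mm) begins 51 mm behind the grasp point.
Start: joints at [-86.832, 30.224, 82.088, -0, 67.689, -10.227], TCP at [0.145, -0.608, 0.24] pointing down, gripper open.
Joint ranges: [-176.69, 176.69], [-43.24, 126.21], [12.49, 139.97], [-82, 262], [0, 151.66], [-163.58, 163.58]. Speed limits (degrees/s): [159.86, 159.86, 180, 180, 180, 180].

## Interface

Orientations are given as a 3x3 rotation matrix whose columns are the frame's x, y, z axes.
In Python, from rig import read_state, capture, camera_info, hand_in, trace, tip_of gives the robot as it stands.
- The arm moves only by the tool jog_arm, never from a script. Its argument "steps" is a list of rows, each an object with "fingers": the opening in per cent of the stroke, from 0 (shut) to 100 (fully open); "delta_pos": the shift along the world's x, y, z in mm, a list of three; "turn": the turn about the world's z in degrees. A call has 1 to 20 rows; each row is the pose to reach, as a shift and turn from the pose commanded when the call began; what a row does not reach only later rows make up. A row lasts 1/12 s, in which the tool goes at most 41.7 mm and 7.16 degrees, less where a joint would pass 70% of its speed; a pose out of reach is approached as far as the arm can. A call with a gripper value outside its range is refused whole. The fingers move at their own pace and stop on an object; the grip force is fixed at half the most. Time passes only in rows, so rows that repeat a pose let the fingers close. It gives the time, the measured TCP pose, the force and the opening at its end, in the units of the state.
- read_state(): the state, without advancing time (a new reading comes with each control period).
- capture(name): name is "side" or "top" or "wrist"; returns the picture (384x512x3 uint8, red, green, blue); there is no depth.
- camera_info(name): a dict with "fov_y" (degrees; the focal length in pixels is half the picture's height over the tangent of half this angle, whatever the lens; pixels are square), "cx", "cy" (the principal point, pixels), "k1" (the pictures are not rectified: a ray, as slopes to the right and down, at radius r is drawn at 1 + k1 r^2 times it, then the intrinsics apply), "view" (4x4, takes a point from world to camera coordinates); the wrist camera has in their place "tool_from_camera" (4x4, takes a point from camera to tool coordinates, whose origin is the TCP and whose axes are the tool frame's). Camera axes: x right, y down, z forward; pixel columns grow to the right and rows downward; lengths in m; the calibration is good to about 2 mm. A picture is of the moment at which its call begins: read the wrist's pose just before it. camera_info takes no time and is no camera call.
- hand_in(): hands the job in, once; it reports no verdict.
Trained networks look in the newest picture that a camera, given by its name, has taken for a name from the list of things; names that differ only in an ending like _2 or _b are one class to them, and where a whole thing is asked for, a point or a joint stands for the part that bears it (a point fixed in the world has none). Each returns a list of dicts, best first, with "confidence" (0 to 1); they miss things now and then, are a little off and sometimes report something else, mostly with a low value. They report only what shows in the picture. A call takes as long as a camera call. They do not tell look-alikes from the thing itself.
- trace(target, camera): "mask" (384x512 bool, what is visible of it).
- tip_of(target, camera): "position" ([x, y, z] in m, in world coordinates, good to about 4 mm: a listed point, or the origin of a listed thing).
The state is a dict: "time_s": time; "joint_positions": joint angles; "qvel": joint speeds; "tau": joint torques, N m; "position": TCP position; "tcp_rot": TCP orientation; "force": force on the tool from outside, world axes, zero at the start; "moment": the same for the moment, N m; "opening": opening from 0.0 (shut) to 1.0 (fully open).
Only numpy, scipy, OpenCV 4.12 (cv2) and the standard library are available. Lean on these libraries where they do the work, as an engineer would, in place of code of your own. Each camera call takes 0.05 s, during which the arm holds its last target.

## Task

Set up the tube rotator for a run: thread the three tube discs onto its spindle with their hubs up, the large one first, then the medium one, the small one on top, so that every clip can be reached. Push each disc down by feel until it is fully home, the large one on the stop collar and the others on the hub below, before the next goes on, and never lean on the spindle with more than about 20 N. Leave the bottle, the tip box and the tube rack alone.

Things in the scene. Friction and masses are not known exactly. Their poses are not given: they have to be found in the camera images.
- disc_large: large grey plastic tube disc lying hub up: flange 164 mm across, 4 mm thick; 12 white tube clips, 8 mm tall, stand round the rim, none within 71 mm of the axis. To grip: round central hub, 28 mm across, top 13 mm above the underside (9 mm of it shows above the flange). Through bore 18 mm, three black sprung pads in it. About 140 g. Origin: on the axis at the underside; z up the bore
- disc_medium: medium grey plastic tube disc lying hub up: flange 136 mm across, 4 mm thick; 10 white tube clips, 8 mm tall, stand round the rim, none within 57 mm of the axis. To grip: round central hub, 28 mm across, top 13 mm above the underside (9 mm of it shows above the flange). Through bore 18 mm, three black sprung pads in it. About 110 g. Origin: on the axis at the underside; z up the bore
- disc_small: small grey plastic tube disc lying hub up: flange 108 mm across, 4 mm thick; 8 white tube clips, 8 mm tall, stand round the rim, none within 43 mm of the axis. To grip: round central hub, 28 mm across, top 13 mm above the underside (9 mm of it shows above the flange). Through bore 18 mm, three black sprung pads in it. About 85 g. Origin: on the axis at the underside; z up the bore
- rotator: tube rotator, a fixed bench machine: white base 140 x 110 x 36 mm (knob and switch on its -x face), aluminium yoke with black clamp knobs out to 54 mm along y, grey motor head 68 x 70 mm with its steel spindle clamped upright over the middle, bearing flange ending 88 mm above the bench. The bearing is spoiled by more than 20 N. Origin: centre of the underside, on the spindle axis; z up
- spindle_tip (a point): top end of the plain steel spindle, on its axis, 162 mm above the bench. The spindle is 16 mm across, 1 mm less than a bore on each side; its last 7 mm are a cone from 16 to 9 mm. z up. The tip stands 29 to 51 mm above the large disc's hub once that is home, 3 to 25 mm above the small one's
- spindle_foot (a point): where the spindle leaves the bearing flange, 88 mm above the bench. Above it an aluminium clamp collar with a black rubber washer on it, together 30 mm across and 8 mm high, is the stop for the large disc. It sits where the last user clamped it: the washer's top (stop_top) is 98 to 120 mm above the bench, not measured, and must be felt. The washer gives about 1 mm per 15 N
- spindle_mid (a point): on the spindle's axis 127 mm above the bench. Discs do not slide down by themselves: their sprung pads grip the spindle and hold wherever they are let go. Sliding one takes a steady push of about 5 to 9 N, the same all the way; on meeting the washer or the hub below the resistance rises steeply
- reagent_bottle: white plastic reagent bottle with a blue cap, 64 mm in diameter, 125 mm tall; bystander. Origin: centre of its underside
- tip_box: green pipette-tip box with a clear lid, 82 x 120 x 55 mm; bystander. Origin: centre of its underside
- tube_rack: yellow rack of microtubes, 70 x 130 x 48 mm; bystander. Origin: centre of its underside
Things that resemble listed ones, but are neither listed nor needed, are in the scene too. What is shaped like the disc_large but blue is not meant.

How it is judged:
By the outcome, as a careful person would: the job done as asked, in the order asked, and still so for the second after the job is handed in, with the robot touching nothing.
It also fails if it takes over 72 s, if anything falls off the work surface, if the arm or the gripper's body presses on something with over 40 N, if the wrist force passes 120 N, or if a joint passes its speed limit or range.

## Working session

There is one attempt and no reset: what is moved stays moved. The work goes in short steps, Python scripts to look and compute and a tool call to move; the robot and the scene stay as the last step left them, time stands still between calls to the robot, and variables do not carry over. Pictures are saved under pics/ and viewed, and the job is handed in when it is done.

Besides the shell and the picture viewer there is one more tool, called as a command line: name --argument value ..., lists and objects as JSON in quotes. jog_arm: Moves the arm, as the interface text tells. Its arguments: {"type":"object","properties":{"steps":{"type":"array","items":{"type":"object","properties":{"fingers":{"type":"number"},"delta_pos":{"type":"array","items":{"type":"number"}},"turn":{"type":"number"}}}}},"required":["steps"]}

```bash
ls; mkdir -p pics; python3 - <<'E'
from rig import *
import cv2
for n in ["side","top"]:
    im=capture(n); cv2.imwrite(f"pics/{n}0.png",im[:,:,::-1])
    ci=camera_info(n); print(n,ci)
    for t in ["disc_large","disc_medium","disc_small","rotator","spindle_tip","spindle_foot","spindle_mid","reagent_bottle","tip_box","tube_rack"]:
        for r in tip_of(t,n)[:4]: print(t,[round(float(v),4) for v in r["position"]],round(float(r["confidence"]),2))
s=read_state(); print(s)
print(camera_info("wrist"))
E
```

```text
pics
side {'fov_y': 47.718306886396604, 'cx': 264.39329025426395, 'cy': 195.73770647244623, 'k1': -0.17082286137365044, 'view': array([[-8.09254574e-01, -5.87457398e-01, -9.16529009e-04,
         5.25445153e-01],
       [-3.41407913e-01,  4.71576499e-01, -8.13053653e-01,
         2.34107865e-01],
       [ 4.78066597e-01, -6.57654477e-01, -5.82188043e-01,
         1.12076299e+00],
       [ 0.00000000e+00,  0.00000000e+00,  0.00000000e+00,
         1.00000000e+00]])}
disc_large [0.6949, 0.4842, 0.0024] 0.88
disc_large [0.4828, 0.6167, 0.003] 0.81
disc_large [0.6372, 0.2366, 0.002] 0.75
disc_large [0.3493, 0.1191, -0.0046] 0.7
disc_medium [0.44, -0.2811, -0.0026] 0.91
disc_small [0.4049, 0.3082, 0.0009] 0.59
rotator [0.5156, -0.0456, 0.0025] 0.63
spindle_tip [0.5154, -0.0413, 0.164] 0.87
spindle_foot [0.5124, -0.0473, 0.0906] 0.63
spindle_mid [0.5138, -0.0464, 0.1266] 0.91
spindle_mid [0.7658, 0.0855, -0.0052] 0.31
reagent_bottle [0.6638, -0.3172, 0.0022] 0.78
reagent_bottle [0.7644, 0.0819, -0.004] 0.33
tip_box [0.7543, -0.1259, -0.0029] 0.72
tube_rack [0.7664, 0.0793, -0.0061] 0.97
to
[... 1632 characters left out ...]
7e-05,  2.31722719e-01],
       [ 3.24203691e-05, -9.99999999e-01,  2.83061191e-05]]), 'force': array([-1.04638293,  0.99373642,  0.25825365]), 'moment': array([ 0.00244186, -0.00059875,  0.05898376]), 'opening': 0.9982048737748292}
{'fov_y': 58.71155033671096, 'cx': 260.91410593207, 'cy': 195.1429772888787, 'k1': -0.026531454759315686, 'tool_from_camera': array([[ 9.99999639e-01,  6.51556840e-04, -5.44494963e-04,
        -3.19996965e-04],
       [ 6.90669614e-04, -2.51126663e-01,  9.67953987e-01,
        -1.44809065e-01],
       [ 4.93939838e-04, -9.67954015e-01, -2.51127023e-01,
         6.84338115e-02],
       [ 0.00000000e+00,  0.00000000e+00,  0.00000000e+00,
         1.00000000e+00]])}
```

View pics/side0.png

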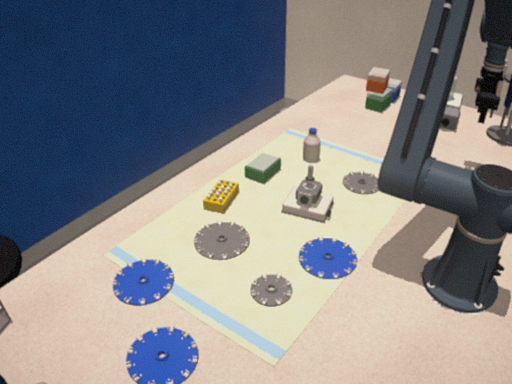

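View pics/top0.png

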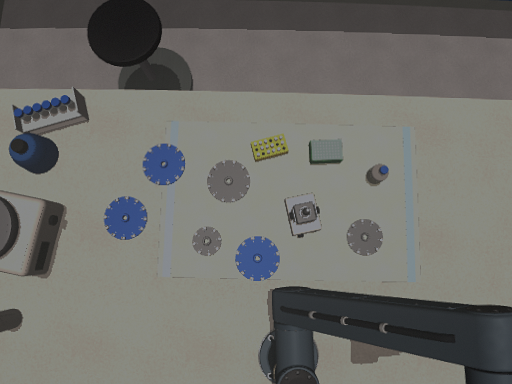

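Candidates for disc_large in the top picture: grey at (228,181), and blue look-alikes at (164,164), (125,218) and (257,258). I choose the grey one, at about (0.636, 0.233). Medium is the grey disc at (364,237), small the grey one at (207,241). I'll check these in a close crop.

```bash
python3 - <<'E'
import cv2,numpy as np
t=cv2.imread("pics/top0.png"); s=cv2.imread("pics/side0.png")
a=cv2.resize(t[150:212,198:260],(300,300),interpolation=2)
b=cv2.resize(t[210,0:1].reshape(1,1,3),(1,1))
b=cv2.resize(t[210:272,176:238],(300,300),interpolation=2)
c=cv2.resize(t[206:268,334:396],(300,300),interpolation=2)
d=cv2.resize(s[150:230,270:370],(375,300),interpolation=2)
cv2.imwrite("pics/crop0.png",np.vstack([np.hstack([a,b]),np.hstack([c,d[:,:300]])]))
E
```

```text
(no output)
```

View pics/crop0.png

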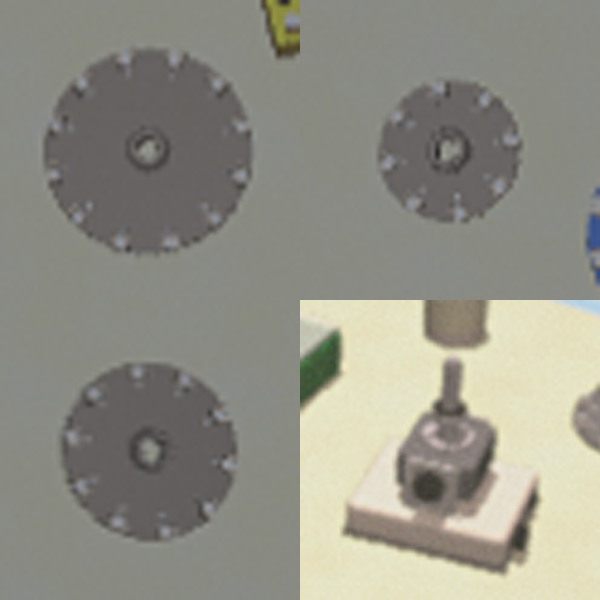

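jog_arm --steps '[{"delta_pos": [369,563,40],"turn": 0,"fingers": 45},{"delta_pos": [369,563,40],"turn": 0,"fingers": 45},{"delta_pos": [369,563,40],"turn": 0,"fingers": 45},{"delta_pos": [369,563,40],"turn": 0,"fingers": 45},{"delta_pos": [369,563,40],"turn": 0,"fingers": 45},{"delta_pos": [369,563,40],"turn": 0,"fingers": 45},{"delta_pos": [369,563,40],"turn": 0,"fingers": 45},{"delta_pos": [369,563,40],"turn": 0,"fingers": 45},{"delta_pos": [369,563,40],"turn": 0,"fingers": 45},{"delta_pos": [369,563,40],"turn": 0,"fingers": 45},{"delta_pos": [369,563,40],"turn": 0,"fingers": 45},{"delta_pos": [369,563,40],"turn": 0,"fingers": 45},{"delta_pos": [369,563,40],"turn": 0,"fingers": 45},{"delta_pos": [369,563,40],"turn": 0,"fingers": 45},{"delta_pos": [369,563,40],"turn": 0,"fingers": 45},{"delta_pos": [369,563,40],"turn": 0,"fingers": 45},{"delta_pos": [369,563,40],"turn": 0,"fingers": 45},{"delta_pos": [369,563,40],"turn": 0,"fingers": 45},{"delta_pos": [369,563,40],"turn": 0,"fingers": 45},{"delta_pos": [369,563,40],"turn": 0,"fingers": 45}]'

```text
time_s: 2.77
position: [0.5129, -0.046, 0.2793]
tcp_rot: [[0.231, -0.001, 0.973], [-0.973, -0.0, 0.231], [0.0, -1.0, -0.001]]
force: [-0.2, -0.5, -1.2]
opening: 0.451
```

The crops show grey discs with 12, 10 and 8 clips, all hub up, and the collar on the spindle. Next I look at the spindle with the wrist camera.

```bash
cat > h.py <<'E'
from rig import *
import cv2, numpy as np
CI=camera_info("wrist"); F=192/np.tan(np.radians(CI["fov_y"]/2)); T=CI["tool_from_camera"]
K=np.array([[F,0,CI["cx"]],[0,F,CI["cy"]],[0,0,1.]]); D=np.array([CI["k1"],0,0,0.])
def wcap(name):
    s=read_state(); im=capture("wrist"); cv2.imwrite("pics/%s.png"%name,im[:,:,::-1])
    np.savez("pics/%s.npz"%name,p=s["position"],R=s["tcp_rot"]); return im,s
def ray(px,p,R):
    v=cv2.undistortPoints(np.array([[px]],float),K,D)[0,0]
    d=R@(T[:3,:3]@np.array([v[0],v[1],1])); o=p+R@T[:3,3]; return o,d
def at(px,p,R,z):
    o,d=ray(px,p,R); return o+d*(z-o[2])/d[2]
def proj(P,p,R):
    q=R.T@(np.asarray(P)-p); q=T[:3,:3].T@(q-T[:3,3])
    return cv2.projectPoints(q.reshape(1,1,3),np.zeros(3),np.zeros(3),K,D)[0][0,0]
E
python3 - <<'E'
from h import *
im,s=wcap("w1"); print(s["position"],s["joint_positions"],s["qvel"].max())
for t in ["spindle_tip","spindle_mid","spindle_foot"]:
  for r in tip_of(t,"wrist")[:2]: print(t,r["position"],r["confidence"],proj(r["position"],s["position"],s["tcp_rot"]))
cv2.imwrite("pics/w1z.png",cv2.resize(im[90:300,160:370,::-1],(600,600),interpolation=2))
E
```

```text
[ 0.51292734 -0.04595467  0.27929299] [-1.75443261e+01  1.89532302e+01  9.48652380e+01 -4.30570988e-02
  6.62450941e+01  5.91363257e+01] 0.3200464537551416
spindle_tip [0.5198, -0.0472, 0.163] 0.91 [265.06777386 187.93225926]
spindle_mid [0.5145, -0.0472, 0.1251] 0.84 [263.21533291 183.72558208]
```

View pics/w1.png

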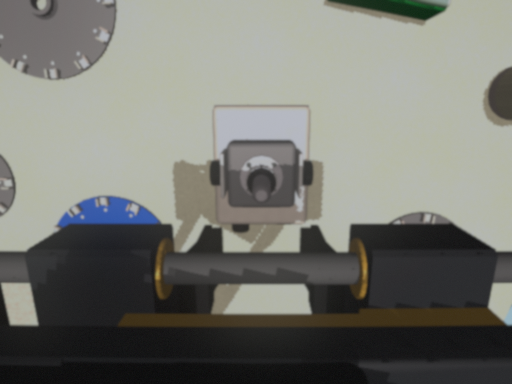

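View pics/w1z.png

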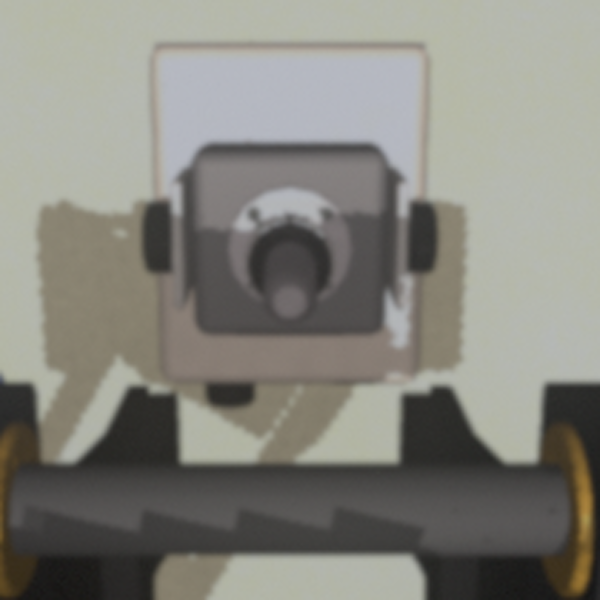

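```bash
python3 - <<'E'
from h import *
d=np.load("pics/w1.npz"); p,R=d["p"],d["R"]; print(R)
P=at((261.3,195.6),p,R,.162); print(P)
z=lambda q:((np.array(q)-[160,90]+.5)*600/210-.5).round(1)
u=R[:,2].copy();u[2]=0
for h in (.09,.098,.104,.11,.115,.12):
    c=np.array([P[0],P[1],h]); print(h,z(proj(c,p,R)),"far",z(proj(c+.015*u,p,R)),"side",z(proj(c+.015*R[:,0],p,R)),"near",z(proj(c-.015*u,p,R)))
print(z(proj([P[0],P[1],.162],p,R)), z(proj(np.array([P[0],P[1],.162])-.0045*u,p,R)),z(proj(np.array([P[0],P[1],.162])+.0045*R[:,0],p,R)))
im=cv2.imread("pics/w1.png");cv2.imwrite("pics/w1y.png",cv2.resize(im[155:215,230:290],(600,600),interpolation=1))
s=cv2.imread("pics/side0.png");cv2.imwrite("pics/s1y.png",cv2.resize(s[155:215,280:340],(600,600),interpolation=1))
E
```

```text
[[ 2.30673305e-01 -1.26500787e-03  9.73030434e-01]
 [-9.73031257e-01 -3.21443548e-04  2.30673082e-01]
 [ 2.09710924e-05 -9.99999148e-01 -1.30504064e-03]]
[ 0.51279838 -0.04582212  0.162     ]
0.09 [290.3 250.3] far [290.3 207.7] side [333.2 250.4] near [290.2 292. ]
0.098 [290.3 255.1] far [290.3 211.5] side [334.2 255.1] near [290.2 297.6]
0.104 [290.3 258.8] far [290.3 214.5] side [335.  258.8] near [290.2 302. ]
0.11 [290.3 262.6] far [290.3 217.5] side [335.8 262.6] near [290.3 306.6]
0.115 [290.3 265.9] far [290.3 220.2] side [336.5 265.9] near [290.3 310.5]
0.12 [290.3 269.3] far [290.3 222.9] side [337.3 269.3] near [290.3 314.6]
[290.4 302.6] [290.3 318.3] [306.6 302.7]
```

View pics/w1y.png

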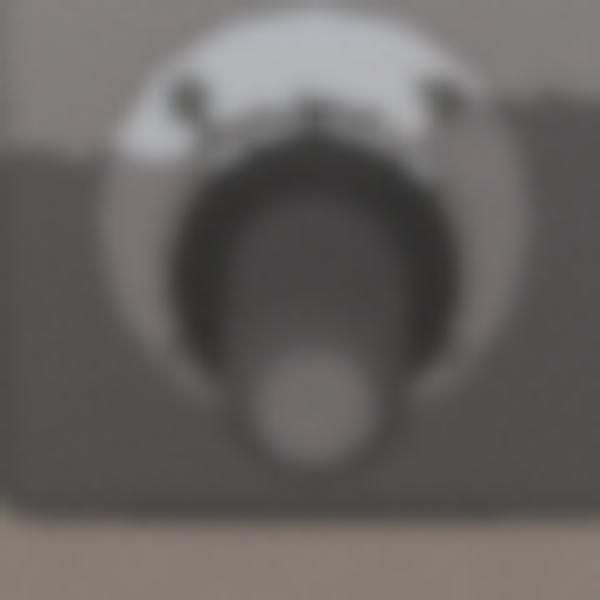

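View pics/s1y.png

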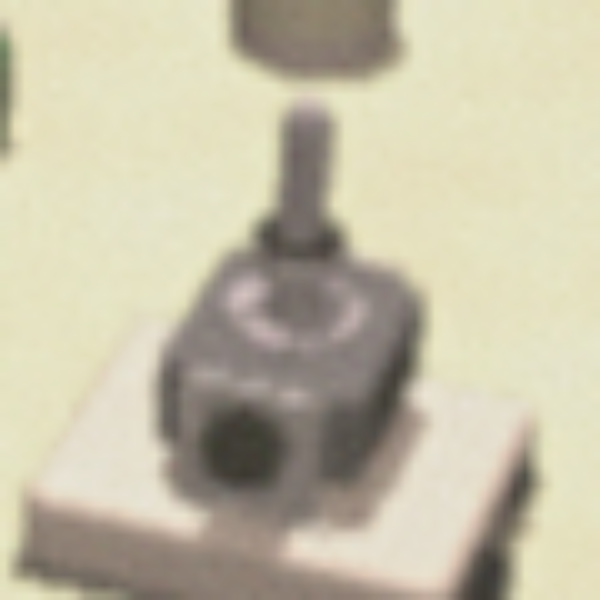

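```bash
python3 - <<'E'
from h import *
ci=camera_info("side"); f=192/np.tan(np.radians(ci["fov_y"]/2)); K2=np.array([[f,0,ci["cx"]],[0,f,ci["cy"]],[0,0,1.]])
V=ci["view"]
def pj(P):
    q=V[:3,:3]@np.array(P)+V[:3,3]; a=cv2.projectPoints(q.reshape(1,1,3),np.zeros(3),np.zeros(3),K2,D*0+np.array([ci["k1"],0,0,0]))[0][0,0]
    return ((a-[280,155]+.5)*10-.5).round(0)
h=-V[2,:3]*[1,1,0]; h/=np.linalg.norm(h) # toward cam
for z in (.162,.12,.115,.11,.105,.098,.088): 
    c=np.array([.5128,-.0458,z]); print(z,pj(c),"near",pj(c+.015*h),"far",pj(c-.015*h))
E
```

```text
0.162 [305.  98.] near [309. 125.] far [300.  73.]
0.12 [297. 215.] near [301. 242.] far [293. 189.]
0.115 [296. 229.] near [300. 256.] far [292. 203.]
0.11 [295. 243.] near [299. 270.] far [291. 216.]
0.105 [294. 256.] near [298. 283.] far [290. 230.]
0.098 [293. 275.] near [297. 302.] far [289. 248.]
0.088 [291. 302.] near [295. 329.] far [287. 275.]
```

jog_arm --steps '[{"delta_pos": [122,278,-149],"turn": 0,"fingers": 45},{"delta_pos": [122,278,-149],"turn": 0,"fingers": 45},{"delta_pos": [122,278,-149],"turn": 0,"fingers": 45},{"delta_pos": [122,278,-149],"turn": 0,"fingers": 45},{"delta_pos": [122,278,-149],"turn": 0,"fingers": 45},{"delta_pos": [122,278,-149],"turn": 0,"fingers": 45},{"delta_pos": [122,278,-149],"turn": 0,"fingers": 45},{"delta_pos": [122,278,-149],"turn": 0,"fingers": 45},{"delta_pos": [122,278,-149],"turn": 0,"fingers": 45},{"delta_pos": [122,278,-149],"turn": 0,"fingers": 45},{"delta_pos": [122,278,-149],"turn": 0,"fingers": 45},{"delta_pos": [122,278,-149],"turn": 0,"fingers": 45}]'

```text
time_s: 3.97
position: [0.6359, 0.2312, 0.1314]
tcp_rot: [[0.23, 0.0, 0.973], [-0.973, -0.0, 0.23], [0.001, -1.0, 0.0]]
force: [0.3, -0.1, -0.0]
opening: 0.449
```

```bash
python3 - <<'E'
from h import *
im,s=wcap("w2"); print(s["position"],s["joint_positions"],s["qvel"].max(),s["time_s"],s["force"])
for r in tip_of("disc_large","wrist")[:2]: print(r["position"],r["confidence"])
cv2.imwrite("pics/w2z.png",cv2.resize(im[130:250,200:320,::-1],(600,600),interpolation=1))
E
```

```text
[0.63588959 0.23121133 0.13136986] [ 1.05529375e+01  4.12110520e+01  7.92067885e+01 -3.65487856e-02
  5.95685262e+01  8.72739654e+01] 0.14026140769564968 3.9667 [ 0.31446713 -0.11924637 -0.02069959]
[0.6365, 0.2352, -0.0047] 0.73
```

View pics/w2.png

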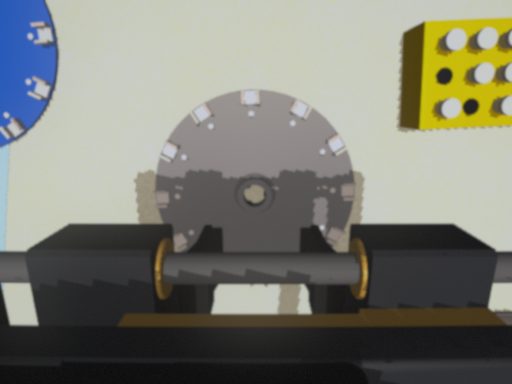

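View pics/w2z.png

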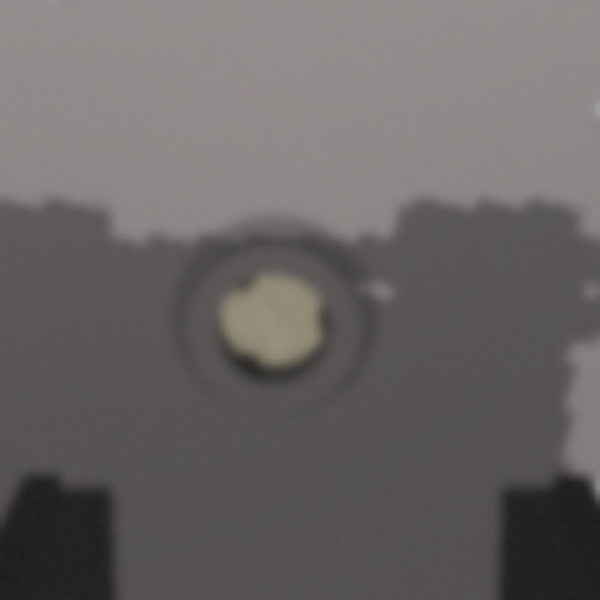

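```bash
python3 - <<'E'
from h import *
d=np.load("pics/w2.npz"); p,R=d["p"],d["R"]
for px in [(254.4,194.4),(254.4,193.8),(254.4,195)]: print(at(px,p,R,.013))
im=cv2.imread("pics/w2.png").copy()
c=at((254.4,194.4),p,R,.013); big=cv2.resize(im[130:250,200:320],(720,720),interpolation=2)
for r,z,col in [(.009,.013,(0,0,255)),(.014,.013,(0,255,0)),(.014,.004,(255,0,0))]:
    pts=np.array([proj([c[0]+r*np.cos(t),c[1]+r*np.sin(t),z],p,R) for t in np.linspace(0,6.283,60)])
    cv2.polylines(big,[(((pts-[200,130]+.5)*6-.5)).round().astype(int)],True,col,1)
cv2.imwrite("pics/w2o.png",cv2.resize(big[100:500,100:500],(600,600)))
E
```

```text
[0.63536945 0.23683042 0.013     ]
[0.63584964 0.23694174 0.013     ]
[0.63488883 0.23671901 0.013     ]
```

View pics/w2o.png

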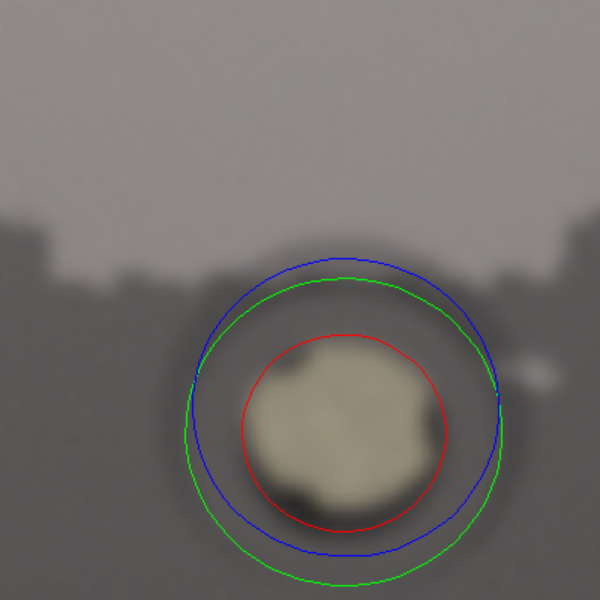

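jog_arm --steps '[{"delta_pos": [-0.5,5.6,-40],"turn": 0,"fingers": 45},{"delta_pos": [-0.5,5.6,-80],"turn": 0,"fingers": 45},{"delta_pos": [-0.5,5.6,-100],"turn": 0,"fingers": 45},{"delta_pos": [-0.5,5.6,-105],"turn": 0,"fingers": 45},{"delta_pos": [-0.5,5.6,-105],"turn": 0,"fingers": 45},{"delta_pos": [-0.5,5.6,-105],"turn": 0,"fingers": 45}]'

```text
time_s: 4.57
position: [0.6367, 0.2381, 0.0272]
tcp_rot: [[0.231, 0.003, 0.973], [-0.973, 0.001, 0.231], [0.0, -1.0, 0.003]]
force: [0.8, 0.0, 0.1]
opening: 0.448
```

jog_arm --steps '[{"delta_pos": [0,0,-4],"turn": 0,"fingers": 45},{"delta_pos": [0,0,-4],"turn": 0,"fingers": 45},{"delta_pos": [0,0,-4],"turn": 0,"fingers": 45},{"delta_pos": [0,0,-4],"turn": 0,"fingers": 45}]'

```text
time_s: 4.9
position: [0.6359, 0.2388, 0.0227]
tcp_rot: [[0.232, 0.002, 0.973], [-0.973, 0.0, 0.232], [0.0, -1.0, 0.002]]
force: [0.7, 1.3, -0.5]
opening: 0.455
```

```bash
python3 - <<'E'
from h import *
for i in range(6):
    s=read_state(); print(s["position"].round(5),s["joint_positions"].round(3),s["force"].round(2),s["qvel"].round(2)); 
    if i==4: im,s=wcap("w3")
    else: capture("wrist")
E
```

```text
[0.63595 0.23877 0.0227 ] [1.1174e+01 4.9744e+01 8.1236e+01 1.0000e-03 4.8914e+01 8.7777e+01] [ 0.71  1.3  -0.48] [ 0.04  0.4   0.15  0.1  -0.03  0.04]
[0.63579 0.23881 0.02247] [1.1179e+01 4.9761e+01 8.1241e+01 2.0000e-03 4.8913e+01 8.7776e+01] [ 0.25 -0.1  -0.58] [-0.01  0.42  0.12  0.06 -0.04  0.01]
[0.63564 0.23877 0.02225] [11.179 49.778 81.25  -0.    48.911 87.775] [-0.13  0.42  0.51] [ 0.04  0.31  0.21 -0.06 -0.03 -0.03]
[0.63555 0.23875 0.02206] [11.179 49.793 81.253  0.    48.909 87.776] [ 0.46 -0.    0.33] [ 0.04  0.34  0.1   0.04 -0.03 -0.1 ]
[0.63543 0.23875 0.02187] [ 1.1182e+01  4.9807e+01  8.1258e+01 -2.0000e-03  4.8908e+01  8.7775e+01] [-0.15  1.43  0.03] [ 0.16  0.22  0.12 -0.03 -0.08 -0.01]
[0.63539 0.23873 0.02173] [ 1.1180e+01  4.9819e+01  8.1259e+01 -1.0000e-03  4.8905e+01  8.7776e+01] [ 0.1   0.78 -0.5 ] [-0.04  0.13  0.07  0.07 -0.06 -0.06]
```

View pics/w3.png

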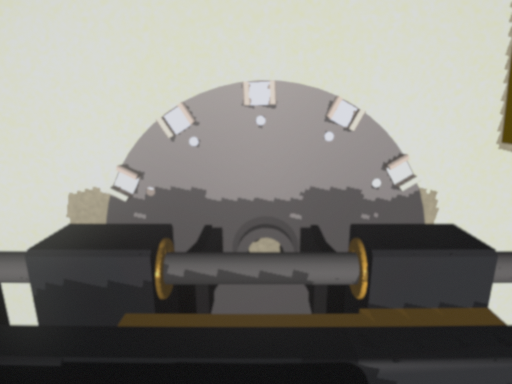

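jog_arm --steps '[{"delta_pos": [0,-1.9,0.7],"turn": 0,"fingers": 45},{"delta_pos": [0,-1.9,0.7],"turn": 0,"fingers": 10},{"delta_pos": [0,-1.9,0.7],"turn": 0,"fingers": 10},{"delta_pos": [0,-1.9,0.7],"turn": 0,"fingers": 10},{"delta_pos": [0,-1.9,0.7],"turn": 0,"fingers": 10},{"delta_pos": [0,-1.9,0.7],"turn": 0,"fingers": 10}]'

```text
time_s: 5.7
position: [0.6353, 0.2366, 0.0222]
tcp_rot: [[0.232, -0.0, 0.973], [-0.973, -0.0, 0.232], [0.0, -1.0, -0.0]]
force: [0.1, -1.4, 0.2]
opening: 0.31
```

jog_arm --steps '[{"delta_pos": [0,0,30],"turn": 0,"fingers": 10},{"delta_pos": [0,0,70],"turn": 0,"fingers": 10},{"delta_pos": [0,0,110],"turn": 0,"fingers": 10},{"delta_pos": [-5,-12,148],"turn": 0,"fingers": 10},{"delta_pos": [-15,-35,170],"turn": 0,"fingers": 10},{"delta_pos": [-30,-70,175],"turn": 0,"fingers": 10},{"delta_pos": [-45,-105,175],"turn": 0,"fingers": 10},{"delta_pos": [-60,-140,175],"turn": 0,"fingers": 10},{"delta_pos": [-75,-175,175],"turn": 0,"fingers": 10},{"delta_pos": [-90,-210,175],"turn": 0,"fingers": 10},{"delta_pos": [-105,-245,175],"turn": 0,"fingers": 10},{"delta_pos": [-117,-270,175],"turn": 0,"fingers": 10},{"delta_pos": [-122.5,-282.4,175],"turn": 0,"fingers": 10},{"delta_pos": [-122.5,-282.4,175],"turn": 0,"fingers": 10},{"delta_pos": [-122.5,-282.4,175],"turn": 0,"fingers": 10},{"delta_pos": [-122.5,-282.4,175],"turn": 0,"fingers": 10},{"delta_pos": [-122.5,-282.4,175],"turn": 0,"fingers": 10},{"delta_pos": [-122.5,-282.4,175],"turn": 0,"fingers": 10}]'

```text
time_s: 7.2
position: [0.5132, -0.0446, 0.1972]
tcp_rot: [[0.233, 0.0, 0.972], [-0.972, 0.0, 0.233], [-0.0, -1.0, 0.0]]
force: [-1.0, 0.1, -1.6]
opening: 0.313
```

```bash
python3 - <<'E'
from h import *
for i in range(3):
    s=read_state(); print(s["position"].round(5),s["force"].round(2),s["moment"].round(3),s["opening"])
    if i==2: im,s=wcap("w4")
    else: capture("wrist")
cv2.imwrite("pics/side4.png",capture("side")[:,:,::-1])
E
```

```text
[ 0.51319 -0.04462  0.19717] [-1.01  0.1  -1.55] [-0.023 -0.015  0.002] 0.3130444672039624
[ 0.51313 -0.04467  0.19716] [-0.55  0.47 -1.43] [ 0.    -0.003  0.023] 0.3114909988150612
[ 0.51308 -0.04477  0.19716] [ 0.23 -0.64 -1.69] [ 0.007 -0.009  0.001] 0.30836286431385473
```

View pics/w4.png

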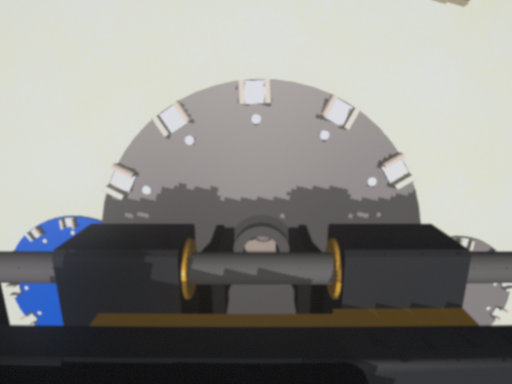

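View pics/side4.png

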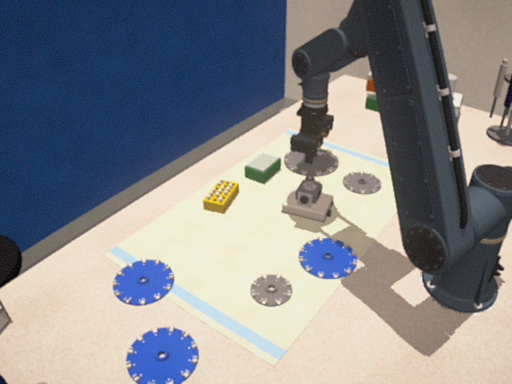

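jog_arm --steps '[{"delta_pos": [0,-0.6,-6],"turn": 0,"fingers": 10},{"delta_pos": [0,-0.6,-10],"turn": 0,"fingers": 10},{"delta_pos": [0,-0.6,-13],"turn": 0,"fingers": 10},{"delta_pos": [0,-0.6,-15],"turn": 0,"fingers": 10},{"delta_pos": [0,-0.6,-17],"turn": 0,"fingers": 10},{"delta_pos": [0,-0.6,-17],"turn": 0,"fingers": 10}]'

```text
time_s: 7.9
position: [0.5125, -0.0462, 0.1797]
tcp_rot: [[0.232, -0.001, 0.973], [-0.973, 0.0, 0.232], [-0.001, -1.0, -0.001]]
force: [-0.2, -0.8, -2.6]
opening: 0.314
```

jog_arm --steps '[{"delta_pos": [0.2,0.2,-1.5],"turn": 0,"fingers": 10},{"delta_pos": [0.2,0.2,-3],"turn": 0,"fingers": 10},{"delta_pos": [0.2,0.2,-3],"turn": 0,"fingers": 10}]'

```text
time_s: 8.15
position: [0.5129, -0.0461, 0.177]
tcp_rot: [[0.232, -0.0, 0.973], [-0.973, 0.0, 0.232], [-0.0, -1.0, -0.0]]
force: [-0.4, 0.8, -1.7]
opening: 0.316
```

jog_arm --steps '[{"delta_pos": [0,0,-1.5],"turn": 0,"fingers": 10},{"delta_pos": [0,0,-3],"turn": 0,"fingers": 10},{"delta_pos": [0,0,-3],"turn": 0,"fingers": 10}]'

```text
time_s: 8.4
position: [0.5135, -0.0458, 0.1743]
tcp_rot: [[0.231, 0.001, 0.973], [-0.973, 0.001, 0.231], [-0.0, -1.0, 0.001]]
force: [0.1, 1.4, -1.3]
opening: 0.311
```

jog_arm --steps '[{"delta_pos": [-0.3,0,-1.5],"turn": 0,"fingers": 10},{"delta_pos": [-0.3,0,-3],"turn": 0,"fingers": 10},{"delta_pos": [-0.3,0,-4],"turn": 0,"fingers": 10}]'

```text
time_s: 8.65
position: [0.5135, -0.0462, 0.1705]
tcp_rot: [[0.232, 0.002, 0.973], [-0.973, -0.0, 0.232], [0.001, -1.0, 0.002]]
force: [1.2, 1.0, 1.4]
opening: 0.307
```

jog_arm --steps '[{"delta_pos": [0,0,-1.5],"turn": 0,"fingers": 10},{"delta_pos": [0,0,-3],"turn": 0,"fingers": 10},{"delta_pos": [0,0,-4],"turn": 0,"fingers": 10}]'

```text
time_s: 8.9
position: [0.5132, -0.0462, 0.1663]
tcp_rot: [[0.232, 0.001, 0.973], [-0.973, -0.0, 0.232], [0.001, -1.0, 0.001]]
force: [1.8, 1.1, 2.3]
opening: 0.315
```

jog_arm --steps '[{"delta_pos": [-0.2,0.2,-1.5],"turn": 0,"fingers": 10},{"delta_pos": [-0.2,0.2,-3],"turn": 0,"fingers": 10},{"delta_pos": [-0.2,0.2,-4.5],"turn": 0,"fingers": 10},{"delta_pos": [-0.2,0.2,-6],"turn": 0,"fingers": 10}]'

```text
time_s: 9.23
position: [0.5131, -0.0461, 0.1603]
tcp_rot: [[0.232, 0.001, 0.973], [-0.973, -0.0, 0.232], [0.001, -1.0, 0.001]]
force: [3.2, 1.4, 1.6]
opening: 0.31
```

jog_arm --steps '[{"delta_pos": [-0.2,0.2,-1.5],"turn": 0,"fingers": 10},{"delta_pos": [-0.2,0.2,-3],"turn": 0,"fingers": 10},{"delta_pos": [-0.2,0.2,-4.5],"turn": 0,"fingers": 10},{"delta_pos": [-0.2,0.2,-6],"turn": 0,"fingers": 10}]'

```text
time_s: 9.57
position: [0.5129, -0.046, 0.1542]
tcp_rot: [[0.232, 0.001, 0.973], [-0.973, -0.001, 0.232], [0.001, -1.0, 0.001]]
force: [3.5, -0.9, 1.8]
opening: 0.31
```

jog_arm --steps '[{"delta_pos": [0,0,-1.5],"turn": 0,"fingers": 10},{"delta_pos": [0,0,-3],"turn": 0,"fingers": 10},{"delta_pos": [0,0,-5],"turn": 0,"fingers": 10}]'

```text
time_s: 9.82
position: [0.5129, -0.0459, 0.1493]
tcp_rot: [[0.232, 0.001, 0.973], [-0.973, -0.001, 0.232], [0.001, -1.0, 0.001]]
force: [3.9, -1.1, 1.2]
opening: 0.314
```

jog_arm --steps '[{"delta_pos": [0.6,0,0],"turn": 0,"fingers": 10},{"delta_pos": [0.6,0,-1],"turn": 0,"fingers": 10}]'

```text
time_s: 9.98
position: [0.5131, -0.0459, 0.1481]
tcp_rot: [[0.232, 0.0, 0.973], [-0.973, -0.0, 0.232], [0.0, -1.0, 0.0]]
force: [4.6, -1.2, -0.5]
opening: 0.31
```

```bash
python3 - <<'E'
from h import *
im,s=wcap("w5"); print(s["position"].round(5),s["force"].round(2),s["moment"].round(3),s["opening"])
S=capture("side"); s=read_state(); print(s["position"].round(5),s["force"].round(2),s["moment"].round(3))
cv2.imwrite("pics/side5.png",cv2.resize(S[110:240,240:400,::-1],(800,650-50),interpolation=2))
E
```

```text
[ 0.51307 -0.04588  0.14809] [ 4.58 -1.22 -0.45] [-0.167 -0.822 -0.01 ] 0.3104168242411222
[ 0.51294 -0.04591  0.14796] [ 4.86 -2.43 -1.82] [-0.371 -0.786 -0.049]
```

View pics/w5.png

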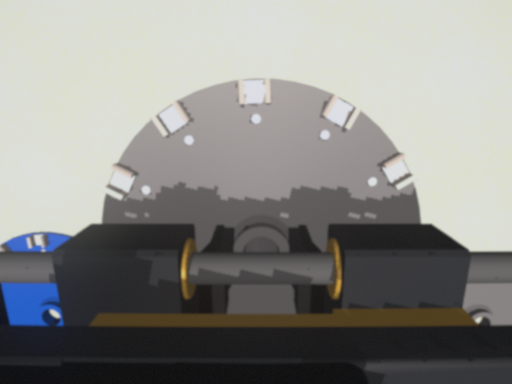

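View pics/side5.png

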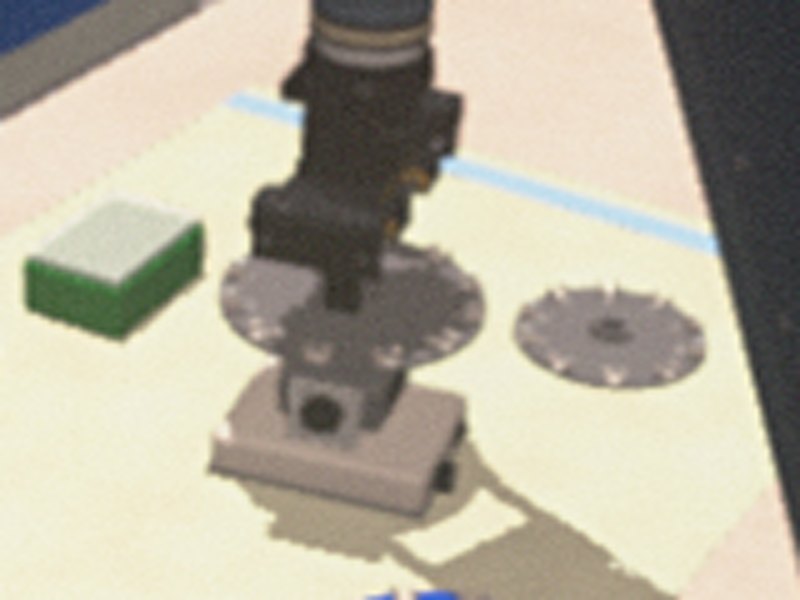

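jog_arm --steps '[{"delta_pos": [1,-0.3,-0.5],"turn": 0,"fingers": 10},{"delta_pos": [1,-0.3,-1],"turn": 0,"fingers": 10},{"delta_pos": [1,-0.3,-1],"turn": 0,"fingers": 10}]'

```text
time_s: 10.33
position: [0.5134, -0.0458, 0.1473]
tcp_rot: [[0.232, -0.001, 0.973], [-0.973, 0.0, 0.232], [-0.001, -1.0, -0.001]]
force: [3.1, -0.8, 2.9]
opening: 0.311
```

jog_arm --steps '[{"delta_pos": [1,0,-1],"turn": 0,"fingers": 10},{"delta_pos": [1,0,-2],"turn": 0,"fingers": 10},{"delta_pos": [1,0,-3],"turn": 0,"fingers": 10}]'

```text
time_s: 10.58
position: [0.5137, -0.0457, 0.1438]
tcp_rot: [[0.232, -0.003, 0.973], [-0.973, 0.001, 0.232], [-0.001, -1.0, -0.003]]
force: [0.0, -1.8, 2.9]
opening: 0.313
```

jog_arm --steps '[{"delta_pos": [0.3,0,-1],"turn": 0,"fingers": 10},{"delta_pos": [0.3,0,-1.5],"turn": 0,"fingers": 10}]'

```text
time_s: 10.75
position: [0.5141, -0.0457, 0.1423]
tcp_rot: [[0.232, -0.003, 0.973], [-0.973, 0.001, 0.232], [-0.001, -1.0, -0.002]]
force: [0.3, -1.6, -0.5]
opening: 0.314
```

jog_arm --steps '[{"delta_pos": [0,-0.2,-1],"turn": 0,"fingers": 10},{"delta_pos": [0,-0.2,-1.5],"turn": 0,"fingers": 10}]'

```text
time_s: 10.92
position: [0.5143, -0.0458, 0.1408]
tcp_rot: [[0.232, -0.002, 0.973], [-0.973, 0.001, 0.232], [-0.001, -1.0, -0.002]]
force: [-1.1, -0.4, 2.0]
opening: 0.31
```

jog_arm --steps '[{"delta_pos": [0,0,-1],"turn": 0,"fingers": 10},{"delta_pos": [0,0,-1.5],"turn": 0,"fingers": 10}]'

```text
time_s: 11.08
position: [0.5145, -0.0458, 0.1395]
tcp_rot: [[0.232, -0.002, 0.973], [-0.973, 0.001, 0.232], [-0.001, -1.0, -0.001]]
force: [-0.9, -0.1, 4.1]
opening: 0.309
```

jog_arm --steps '[{"delta_pos": [0,0,-0.7],"turn": 0,"fingers": 10},{"delta_pos": [0,0,-1.2],"turn": 0,"fingers": 10}]'

```text
time_s: 11.25
position: [0.5146, -0.0459, 0.1384]
tcp_rot: [[0.232, -0.001, 0.973], [-0.973, 0.001, 0.232], [-0.001, -1.0, -0.001]]
force: [-1.6, 0.1, 2.5]
opening: 0.31
```

jog_arm --steps '[{"delta_pos": [-0.4,0,-0.7],"turn": 0,"fingers": 10},{"delta_pos": [-0.4,0,-1.2],"turn": 0,"fingers": 10}]'

```text
time_s: 11.42
position: [0.5145, -0.046, 0.1372]
tcp_rot: [[0.232, -0.001, 0.973], [-0.973, 0.0, 0.232], [-0.0, -1.0, -0.001]]
force: [-2.1, 0.3, 1.2]
opening: 0.307
```

jog_arm --steps '[{"delta_pos": [-0.3,0,-0.7],"turn": 0,"fingers": 10},{"delta_pos": [-0.3,0,-1.2],"turn": 0,"fingers": 10}]'

```text
time_s: 11.58
position: [0.5145, -0.046, 0.1366]
tcp_rot: [[0.232, 0.0, 0.973], [-0.973, 0.0, 0.232], [-0.0, -1.0, 0.0]]
force: [-2.5, 1.7, 9.1]
opening: 0.311
```

jog_arm --steps '[{"delta_pos": [0,0,-0.7],"turn": 0,"fingers": 10},{"delta_pos": [0,0,-1],"turn": 0,"fingers": 10}]'

```text
time_s: 11.75
position: [0.5146, -0.046, 0.1362]
tcp_rot: [[0.232, 0.0, 0.973], [-0.973, 0.0, 0.232], [-0.0, -1.0, 0.0]]
force: [-2.6, 2.2, 12.5]
opening: 0.31
```

jog_arm --steps '[{"delta_pos": [0,0,-0.3],"turn": 0,"fingers": 10},{"delta_pos": [0,0,-0.3],"turn": 0,"fingers": 10}]'

```text
time_s: 11.92
position: [0.5146, -0.046, 0.1362]
tcp_rot: [[0.232, 0.001, 0.973], [-0.973, 0.0, 0.232], [0.0, -1.0, 0.001]]
force: [-5.1, 1.3, 11.7]
opening: 0.311
```

jog_arm --steps '[{"delta_pos": [-0.5,0,0.4],"turn": 0,"fingers": 10},{"delta_pos": [-0.5,0,0.4],"turn": 0,"fingers": 35},{"delta_pos": [-0.5,0,0.4],"turn": 0,"fingers": 45},{"delta_pos": [-0.5,0,0.4],"turn": 0,"fingers": 45},{"delta_pos": [-0.5,0,0.4],"turn": 0,"fingers": 45}]'

```text
time_s: 12.33
position: [0.5156, -0.0471, 0.1361]
tcp_rot: [[0.232, 0.004, 0.973], [-0.973, -0.002, 0.232], [0.003, -1.0, 0.003]]
force: [-0.4, -1.9, 4.8]
opening: 0.439
```

jog_arm --steps '[{"delta_pos": [0,0,10],"turn": 0,"fingers": 45},{"delta_pos": [0,0,45],"turn": 0,"fingers": 45},{"delta_pos": [0,0,85],"turn": 0,"fingers": 45},{"delta_pos": [0,0,125],"turn": 0,"fingers": 45},{"delta_pos": [0,0,145],"turn": 0,"fingers": 45},{"delta_pos": [0,0,145],"turn": 0,"fingers": 45},{"delta_pos": [0,0,145],"turn": 0,"fingers": 45},{"delta_pos": [0,0,145],"turn": 0,"fingers": 45}]'

```text
time_s: 13.0
position: [0.5132, -0.0459, 0.2795]
tcp_rot: [[0.232, -0.002, 0.973], [-0.973, 0.001, 0.232], [-0.001, -1.0, -0.001]]
force: [-0.1, -0.6, 0.4]
opening: 0.449
```

```bash
python3 - <<'E'
from h import *
im,s=wcap("w6"); print(s["position"].round(5),s["force"].round(2))
cv2.imwrite("pics/w6z.png",cv2.resize(im[140:240,210:310,::-1],(600,600),interpolation=1))
S=capture("side"); cv2.imwrite("pics/side6f.png",S[:,:,::-1]); s=read_state(); print(s["position"].round(5),s["force"].round(2),s["time_s"])
cv2.imwrite("pics/side6.png",cv2.resize(S[140:230,260:380,::-1],(800,600),interpolation=2))
E
```

```text
[ 0.51323 -0.04591  0.27954] [-0.12 -0.65  0.41]
[ 0.5129  -0.04583  0.27857] [0.05 0.59 0.12] 13.1
```

View pics/w6z.png

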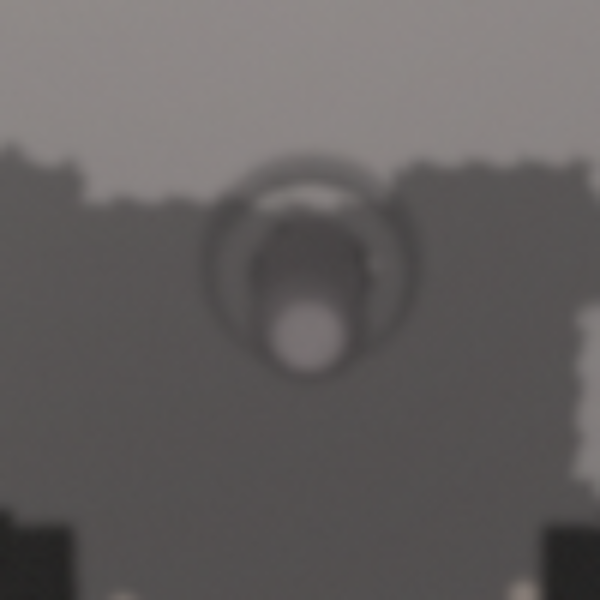

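View pics/side6.png

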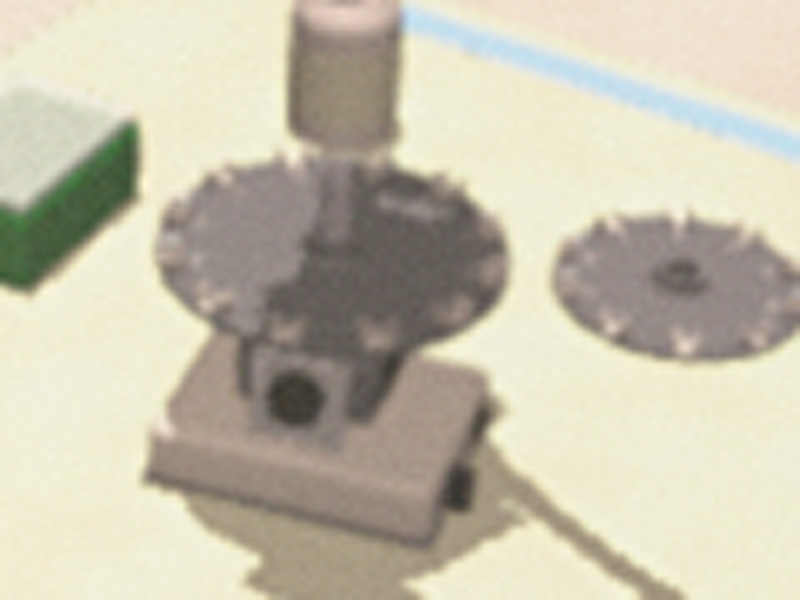

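```bash
python3 - <<'E'
from h import *
d=np.load("pics/w6.npz"); p,R=d["p"],d["R"]
P=at((260.75,195.7),p,R,.162); print(P)
im=cv2.imread("pics/w6.png"); big=cv2.resize(im[140:240,210:310],(600,600),interpolation=1)
def circ(c,r,z,col):
    pts=np.array([proj([c[0]+r*np.cos(t),c[1]+r*np.sin(t),z],p,R) for t in np.linspace(0,6.283,60)])
    cv2.polylines(big,[(((pts-[210,140]+.5)*6-.5)).round().astype(int)],True,col,1)
circ(P,.0045,.162,(0,0,255)); circ(P,.014,.114+.013,(0,255,0)); circ(P,.014,.12+.013,(255,0,0)); 
cv2.imwrite("pics/w6o.png",big)
E
```

```text
[ 0.51282594 -0.04528573  0.162     ]
```

View pics/w6o.png

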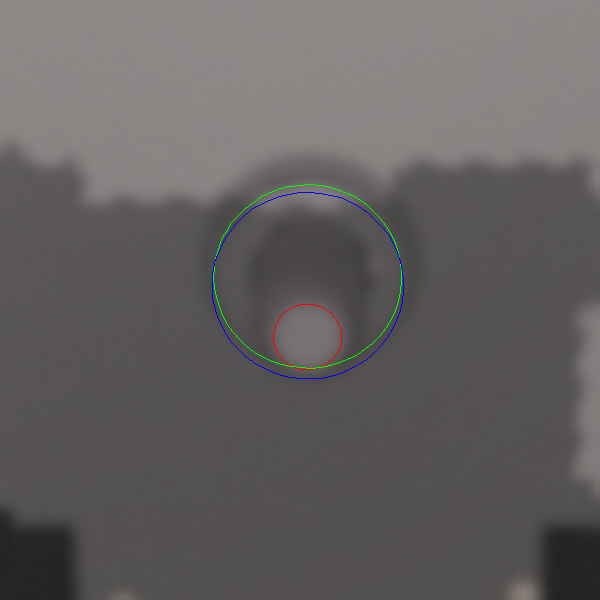

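jog_arm --steps '[{"delta_pos": [-13,-39,0],"turn": 0,"fingers": 45},{"delta_pos": [-26,-78,0],"turn": 0,"fingers": 45},{"delta_pos": [-38,-116,0],"turn": 0,"fingers": 45},{"delta_pos": [-48,-148,-25],"turn": 0,"fingers": 45},{"delta_pos": [-58,-178,-50],"turn": 0,"fingers": 45},{"delta_pos": [-66,-205,-80],"turn": 0,"fingers": 45},{"delta_pos": [-74,-228,-112],"turn": 0,"fingers": 45},{"delta_pos": [-77,-235,-140],"turn": 0,"fingers": 45},{"delta_pos": [-77,-235,-147],"turn": 0,"fingers": 45},{"delta_pos": [-77,-235,-147],"turn": 0,"fingers": 45},{"delta_pos": [-77,-235,-147],"turn": 0,"fingers": 45},{"delta_pos": [-77,-235,-147],"turn": 0,"fingers": 45},{"delta_pos": [-77,-235,-147],"turn": 0,"fingers": 45}]'

```text
time_s: 14.18
position: [0.4382, -0.2809, 0.1348]
tcp_rot: [[0.233, 0.002, 0.972], [-0.972, -0.002, 0.233], [0.003, -1.0, 0.002]]
force: [-0.0, -0.4, -0.4]
opening: 0.449
```

```bash
python3 - <<'E'
from h import *
im,s=wcap("w7"); p,R=s["position"],s["tcp_rot"]; print(p.round(5),s["force"].round(2),s["time_s"])
r=tip_of("disc_medium","wrist"); print([(q["position"],q["confidence"]) for q in r[:2]])
c=np.array(r[0]["position"]); q=proj([c[0],c[1],.013],p,R); print(q)
cv2.imwrite("pics/w7z.png",cv2.resize(im[130:250,200:320,::-1],(600,600),interpolation=1))
print(read_state()["position"])
E
```

```text
[ 0.4382  -0.28091  0.13485] [-0.05 -0.4  -0.36] 14.1833
[([0.4312, -0.2831, 0.0029], 0.83)]
[261.7189314  203.23835939]
[ 0.43801843 -0.28100507  0.13475895]
```

View pics/w7.png

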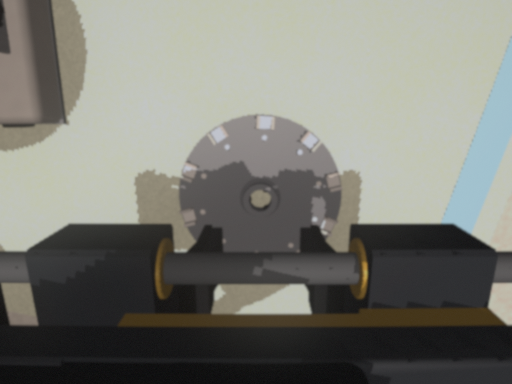

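View pics/w7z.png

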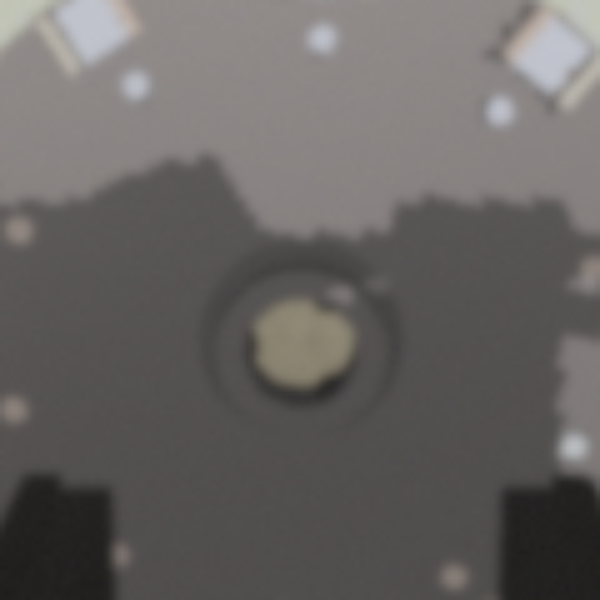

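```bash
cat >> h.py <<'E'
def overlay(src,px,name,z=.013):
    d=np.load("pics/%s.npz"%src); p,R=d["p"],d["R"]
    im=cv2.imread("pics/%s.png"%src); big=cv2.resize(im[150:250,210:310],(600,600),interpolation=1); c=at(px,p,R,z); print(c)
    for r,zz,col in [(.009,z,(0,0,255)),(.014,z,(0,255,0)),(.014,z-.009,(255,0,0))]:
        pts=np.array([proj([c[0]+r*np.cos(t),c[1]+r*np.sin(t),zz],p,R) for t in np.linspace(0,6.283,60)])
        cv2.polylines(big,[(((pts-[210,150]+.5)*6-.5)).round().astype(int)],True,col,1)
    cv2.imwrite("pics/%s.png"%name,big)
E
python3 -c "
from h import *
overlay('w7',(260.2,199.3),'w7o')"
```

```text
[ 0.43413361 -0.28112804  0.013     ]
```

View pics/w7o.png

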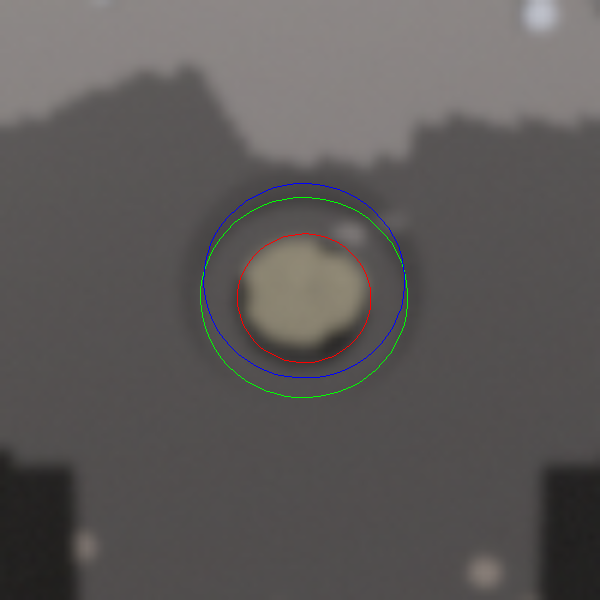

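jog_arm --steps '[{"delta_pos": [-3.9,0,-40],"turn": 0,"fingers": 45},{"delta_pos": [-3.9,0,-80],"turn": 0,"fingers": 45},{"delta_pos": [-3.9,0,-103],"turn": 0,"fingers": 45},{"delta_pos": [-3.9,0,-106],"turn": 0,"fingers": 45},{"delta_pos": [-3.9,0,-106],"turn": 0,"fingers": 45},{"delta_pos": [-3.9,0,-106],"turn": 0,"fingers": 45},{"delta_pos": [-3.9,0,-106],"turn": 0,"fingers": 45},{"delta_pos": [-3.9,0,-106],"turn": 0,"fingers": 45},{"delta_pos": [-3.9,0,-106],"turn": 0,"fingers": 45}]'

```text
time_s: 15.03
position: [0.4339, -0.2818, 0.0287]
tcp_rot: [[0.232, 0.002, 0.973], [-0.973, -0.002, 0.232], [0.003, -1.0, 0.002]]
force: [-0.0, -0.8, -0.5]
opening: 0.45
```

jog_arm --steps '[{"delta_pos": [0.3,0.7,-3],"turn": 0,"fingers": 45},{"delta_pos": [0.3,0.7,-6.3],"turn": 0,"fingers": 45},{"delta_pos": [0.3,0.7,-6.3],"turn": 0,"fingers": 45},{"delta_pos": [0.3,0.7,-6.3],"turn": 0,"fingers": 45},{"delta_pos": [0.3,0.7,-6.3],"turn": 0,"fingers": 45}]'

```text
time_s: 15.45
position: [0.4338, -0.2808, 0.0214]
tcp_rot: [[0.232, 0.001, 0.973], [-0.973, -0.001, 0.232], [0.001, -1.0, 0.001]]
force: [-0.3, 0.8, 5.3]
opening: 0.451
```

jog_arm --steps '[{"delta_pos": [0.4,0,0.8],"turn": 0,"fingers": 45},{"delta_pos": [0.4,0,1],"turn": 0,"fingers": 45},{"delta_pos": [0.4,0,1],"turn": 0,"fingers": 10},{"delta_pos": [0.4,0,1],"turn": 0,"fingers": 10},{"delta_pos": [0.4,0,1],"turn": 0,"fingers": 10},{"delta_pos": [0.4,0,1],"turn": 0,"fingers": 10},{"delta_pos": [0.4,0,1],"turn": 0,"fingers": 10}]'

```text
time_s: 16.03
position: [0.4337, -0.2804, 0.0217]
tcp_rot: [[0.232, -0.0, 0.973], [-0.973, 0.0, 0.232], [-0.0, -1.0, -0.0]]
force: [-0.5, -0.5, -1.4]
opening: 0.312
```

jog_arm --steps '[{"delta_pos": [0,0,30],"turn": 0,"fingers": 10},{"delta_pos": [0,0,70],"turn": 0,"fingers": 10},{"delta_pos": [0,0,110],"turn": 0,"fingers": 10},{"delta_pos": [3,10,148],"turn": 0,"fingers": 10},{"delta_pos": [10,30,173],"turn": 0,"fingers": 10},{"delta_pos": [21,62,178],"turn": 0,"fingers": 10},{"delta_pos": [33,98,178],"turn": 0,"fingers": 10},{"delta_pos": [45,134,178],"turn": 0,"fingers": 10},{"delta_pos": [57,170,178],"turn": 0,"fingers": 10},{"delta_pos": [69,205,178],"turn": 0,"fingers": 10},{"delta_pos": [77,227,178],"turn": 0,"fingers": 10},{"delta_pos": [79.7,234.7,178],"turn": 0,"fingers": 10},{"delta_pos": [79.7,234.7,178],"turn": 0,"fingers": 10},{"delta_pos": [79.7,234.7,178],"turn": 0,"fingers": 10},{"delta_pos": [79.7,234.7,178],"turn": 0,"fingers": 10},{"delta_pos": [79.7,234.7,178],"turn": 0,"fingers": 10},{"delta_pos": [79.7,234.7,178],"turn": 0,"fingers": 10},{"delta_pos": [79.7,234.7,178],"turn": 0,"fingers": 10},{"delta_pos": [79.7,234.7,178],"turn": 0,"fingers": 10}]'

```text
time_s: 17.62
position: [0.5134, -0.0465, 0.1999]
tcp_rot: [[0.23, -0.0, 0.973], [-0.973, -0.0, 0.23], [-0.0, -1.0, -0.0]]
force: [0.3, 0.4, -1.7]
opening: 0.311
```

```bash
python3 - <<'E'
from h import *
im,s=wcap("w8"); p,R=s["position"],s["tcp_rot"]; print(p.round(5),s["force"].round(2),s["opening"])
S=capture("side"); cv2.imwrite("pics/side8.png",cv2.resize(S[110:240,240:400,::-1],(800,600),interpolation=2))
print(read_state()["position"])
E
```

```text
[ 0.51339 -0.04653  0.19994] [ 0.26  0.39 -1.66] 0.31125918509134193
[ 0.5134626  -0.04617251  0.19997021]
```

View pics/w8.png

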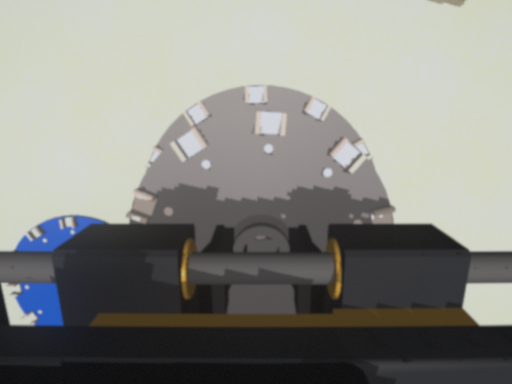

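View pics/side8.png

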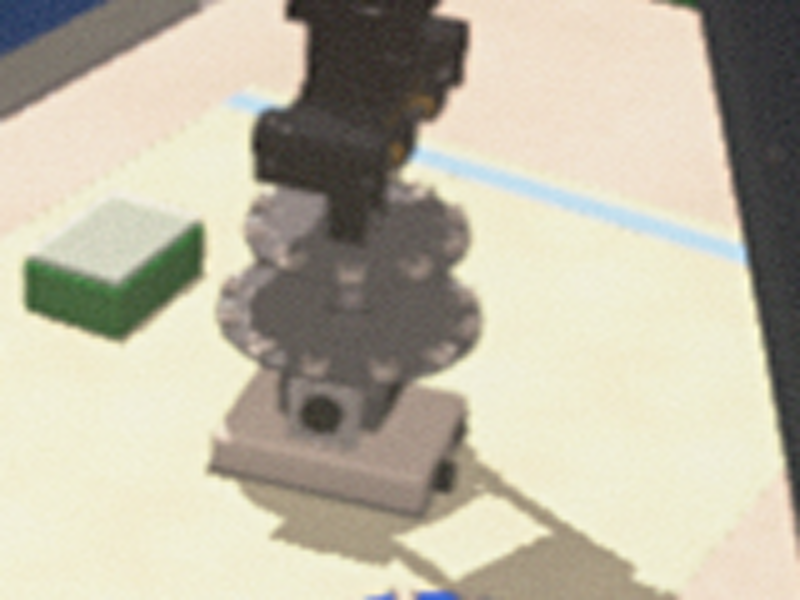

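jog_arm --steps '[{"delta_pos": [0.2,0,-8],"turn": 0,"fingers": 10},{"delta_pos": [0.2,0,-13],"turn": 0,"fingers": 10},{"delta_pos": [0.2,0,-17],"turn": 0,"fingers": 10},{"delta_pos": [0.2,0,-19],"turn": 0,"fingers": 10},{"delta_pos": [0.2,0,-21],"turn": 0,"fingers": 10},{"delta_pos": [0.2,0,-21],"turn": 0,"fingers": 10}]'

```text
time_s: 18.22
position: [0.5135, -0.0456, 0.1784]
tcp_rot: [[0.232, -0.001, 0.973], [-0.973, 0.0, 0.232], [-0.001, -1.0, -0.001]]
force: [-0.3, 0.1, -1.8]
opening: 0.313
```

jog_arm --steps '[{"delta_pos": [0.2,0,-1.5],"turn": 0,"fingers": 10},{"delta_pos": [0.2,0,-3],"turn": 0,"fingers": 10},{"delta_pos": [0.2,0,-3],"turn": 0,"fingers": 10}]'

```text
time_s: 18.47
position: [0.5139, -0.0457, 0.1758]
tcp_rot: [[0.232, -0.0, 0.973], [-0.973, 0.0, 0.232], [-0.0, -1.0, -0.0]]
force: [0.3, -0.1, -0.8]
opening: 0.308
```

jog_arm --steps '[{"delta_pos": [0,0,-1.5],"turn": 0,"fingers": 10},{"delta_pos": [0,0,-3],"turn": 0,"fingers": 10},{"delta_pos": [0,0,-3],"turn": 0,"fingers": 10}]'

```text
time_s: 18.72
position: [0.5138, -0.046, 0.1729]
tcp_rot: [[0.232, -0.0, 0.973], [-0.973, -0.0, 0.232], [0.0, -1.0, -0.0]]
force: [-0.4, -0.4, -0.6]
opening: 0.309
```

Underside at about 0.151, threaded past the cone with almost no side load. Sliding on down.

jog_arm --steps '[{"delta_pos": [0,0,-1.5],"turn": 0,"fingers": 10},{"delta_pos": [0,0,-3],"turn": 0,"fingers": 10},{"delta_pos": [0,0,-4.5],"turn": 0,"fingers": 10}]'

```text
time_s: 18.97
position: [0.5141, -0.0459, 0.1686]
tcp_rot: [[0.232, 0.001, 0.973], [-0.973, -0.0, 0.232], [0.0, -1.0, 0.0]]
force: [-1.7, -1.0, 2.8]
opening: 0.313
```

jog_arm --steps '[{"delta_pos": [0,0,-1.5],"turn": 0,"fingers": 10},{"delta_pos": [0,0,-3],"turn": 0,"fingers": 10},{"delta_pos": [0,0,-4.5],"turn": 0,"fingers": 10}]'

```text
time_s: 19.22
position: [0.514, -0.0458, 0.164]
tcp_rot: [[0.232, 0.0, 0.973], [-0.973, -0.0, 0.232], [0.0, -1.0, 0.0]]
force: [-2.0, -1.3, 2.7]
opening: 0.309
```

jog_arm --steps '[{"delta_pos": [0,0,-1.5],"turn": 0,"fingers": 10},{"delta_pos": [0,0,-3],"turn": 0,"fingers": 10},{"delta_pos": [0,0,-4.5],"turn": 0,"fingers": 10}]'

```text
time_s: 19.47
position: [0.514, -0.0458, 0.1594]
tcp_rot: [[0.232, 0.0, 0.973], [-0.973, -0.0, 0.232], [0.0, -1.0, 0.0]]
force: [-0.7, 0.7, 2.2]
opening: 0.314
```

jog_arm --steps '[{"delta_pos": [0,0,-1.5],"turn": 0,"fingers": 10},{"delta_pos": [0,0,-3],"turn": 0,"fingers": 10},{"delta_pos": [0,0,-4.5],"turn": 0,"fingers": 10}]'

```text
time_s: 19.72
position: [0.514, -0.0458, 0.1548]
tcp_rot: [[0.232, 0.0, 0.973], [-0.973, -0.0, 0.232], [0.0, -1.0, 0.0]]
force: [0.7, -1.5, 2.3]
opening: 0.313
```

jog_arm --steps '[{"delta_pos": [0,0,-1],"turn": 0,"fingers": 10},{"delta_pos": [0,0,-2],"turn": 0,"fingers": 10},{"delta_pos": [0,0,-3],"turn": 0,"fingers": 10}]'

```text
time_s: 19.97
position: [0.514, -0.0458, 0.1518]
tcp_rot: [[0.232, 0.0, 0.973], [-0.973, 0.0, 0.232], [0.0, -1.0, 0.0]]
force: [-0.1, -0.7, 1.3]
opening: 0.314
```

jog_arm --steps '[{"delta_pos": [0,0,-0.7],"turn": 0,"fingers": 10},{"delta_pos": [0,0,-1.2],"turn": 0,"fingers": 10}]'

```text
time_s: 20.13
position: [0.514, -0.0458, 0.1507]
tcp_rot: [[0.232, 0.0, 0.973], [-0.973, -0.0, 0.232], [0.0, -1.0, 0.0]]
force: [0.1, 0.0, 4.8]
opening: 0.311
```

jog_arm --steps '[{"delta_pos": [0,0,-0.5],"turn": 0,"fingers": 10},{"delta_pos": [0,0,-0.9],"turn": 0,"fingers": 10}]'

```text
time_s: 20.3
position: [0.514, -0.0458, 0.1499]
tcp_rot: [[0.232, 0.0, 0.973], [-0.973, -0.0, 0.232], [0.0, -1.0, 0.0]]
force: [-0.2, -0.1, 4.0]
opening: 0.313
```

jog_arm --steps '[{"delta_pos": [0,0,-0.5],"turn": 0,"fingers": 10},{"delta_pos": [0,0,-0.8],"turn": 0,"fingers": 10}]'

```text
time_s: 20.47
position: [0.514, -0.0458, 0.1493]
tcp_rot: [[0.232, 0.0, 0.973], [-0.973, -0.0, 0.232], [0.0, -1.0, 0.0]]
force: [-1.4, -1.0, 6.6]
opening: 0.311
```

jog_arm --steps '[{"delta_pos": [0,0,-0.4],"turn": 0,"fingers": 10},{"delta_pos": [0,0,-0.6],"turn": 0,"fingers": 10}]'

```text
time_s: 20.63
position: [0.514, -0.0458, 0.1492]
tcp_rot: [[0.232, 0.0, 0.973], [-0.973, -0.0, 0.232], [0.0, -1.0, 0.0]]
force: [-2.5, 0.4, 10.2]
opening: 0.309
```

jog_arm --steps '[{"delta_pos": [0,0,-0.4],"turn": 0,"fingers": 10},{"delta_pos": [0,0,-0.4],"turn": 0,"fingers": 10}]'

```text
time_s: 20.8
position: [0.514, -0.0458, 0.1488]
tcp_rot: [[0.232, 0.001, 0.973], [-0.973, -0.0, 0.232], [0.0, -1.0, 0.001]]
force: [-2.2, -0.1, 8.8]
opening: 0.311
```

jog_arm --steps '[{"delta_pos": [0,0,-0.5],"turn": 0,"fingers": 10},{"delta_pos": [0,0,-0.5],"turn": 0,"fingers": 10}]'

```text
time_s: 20.97
position: [0.5141, -0.0458, 0.1488]
tcp_rot: [[0.232, 0.001, 0.973], [-0.973, -0.0, 0.232], [0.001, -1.0, 0.001]]
force: [-2.7, -0.4, 11.1]
opening: 0.308
```

jog_arm --steps '[{"delta_pos": [0,0,-0.4],"turn": 0,"fingers": 10},{"delta_pos": [0,0,-0.4],"turn": 0,"fingers": 10}]'

```text
time_s: 21.13
position: [0.5141, -0.0458, 0.1487]
tcp_rot: [[0.232, 0.001, 0.973], [-0.973, -0.0, 0.232], [0.001, -1.0, 0.001]]
force: [-2.9, 0.7, 13.3]
opening: 0.315
```

jog_arm --steps '[{"delta_pos": [0,0,1],"turn": 0,"fingers": 10},{"delta_pos": [0,0,1.2],"turn": 0,"fingers": 35},{"delta_pos": [0,0,1.5],"turn": 0,"fingers": 45},{"delta_pos": [0,0,1.5],"turn": 0,"fingers": 45},{"delta_pos": [0,0,1.5],"turn": 0,"fingers": 45}]'

```text
time_s: 21.55
position: [0.5141, -0.0455, 0.149]
tcp_rot: [[0.231, 0.001, 0.973], [-0.973, 0.0, 0.231], [-0.0, -1.0, 0.001]]
force: [-0.3, 1.2, 6.6]
opening: 0.43
```

jog_arm --steps '[{"delta_pos": [0,0,10],"turn": 0,"fingers": 45},{"delta_pos": [0,0,45],"turn": 0,"fingers": 45},{"delta_pos": [0,0,85],"turn": 0,"fingers": 45},{"delta_pos": [0,0,120],"turn": 0,"fingers": 45},{"delta_pos": [0,0,130],"turn": 0,"fingers": 45},{"delta_pos": [0,0,130],"turn": 0,"fingers": 45},{"delta_pos": [0,0,130],"turn": 0,"fingers": 45}]'

```text
time_s: 22.13
position: [0.5134, -0.0456, 0.2784]
tcp_rot: [[0.232, -0.0, 0.973], [-0.973, 0.0, 0.232], [-0.0, -1.0, -0.0]]
force: [-0.5, -0.6, -0.5]
opening: 0.448
```

```bash
python3 - <<'E'
from h import *
im,s=wcap("w9"); print(s["position"].round(5),s["force"].round(2))
S=capture("side"); s=read_state(); print(s["position"].round(5),s["force"].round(2),s["time_s"])
a=cv2.resize(S[140:230,260:380,::-1],(400,300),interpolation=2)
b=cv2.resize(im[140:240,200:320,::-1],(400,333),interpolation=2)[:300]
cv2.imwrite("pics/s9.png",np.hstack([a,b]))
E
```

```text
[ 0.5134  -0.04563  0.27843] [-0.46 -0.6  -0.53]
[ 0.51244 -0.04536  0.27669] [-0.56  0.4   0.02] 22.2333
```

View pics/s9.png

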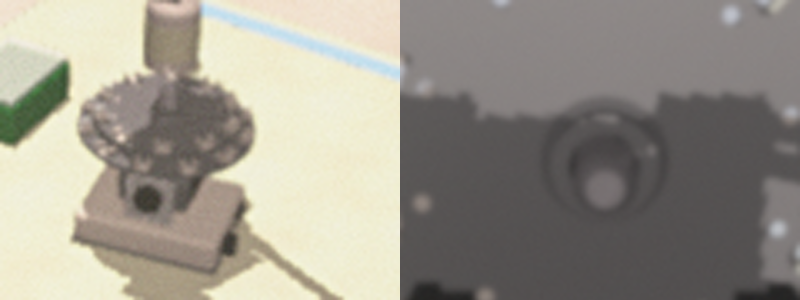

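jog_arm --steps '[{"delta_pos": [-12,39,0],"turn": 0,"fingers": 45},{"delta_pos": [-24,78,0],"turn": 0,"fingers": 45},{"delta_pos": [-36,117,-5],"turn": 0,"fingers": 45},{"delta_pos": [-47,154,-20],"turn": 0,"fingers": 45},{"delta_pos": [-58,190,-37],"turn": 0,"fingers": 45},{"delta_pos": [-69,226,-55],"turn": 0,"fingers": 45},{"delta_pos": [-79,260,-75],"turn": 0,"fingers": 45},{"delta_pos": [-89,292,-95],"turn": 0,"fingers": 45},{"delta_pos": [-98,322,-115],"turn": 0,"fingers": 45},{"delta_pos": [-106,347,-135],"turn": 0,"fingers": 45},{"delta_pos": [-109,356,-146],"turn": 0,"fingers": 45},{"delta_pos": [-109,356,-146],"turn": 0,"fingers": 45},{"delta_pos": [-109,356,-146],"turn": 0,"fingers": 45},{"delta_pos": [-109,356,-146],"turn": 0,"fingers": 45},{"delta_pos": [-109,356,-146],"turn": 0,"fingers": 45}]'

```text
time_s: 23.48
position: [0.406, 0.3092, 0.1334]
tcp_rot: [[0.23, 0.001, 0.973], [-0.973, 0.0, 0.23], [-0.0, -1.0, 0.001]]
force: [-0.1, -0.6, -0.5]
opening: 0.45
```

```bash
python3 - <<'E'
from h import *
im,s=wcap("w10"); p,R=s["position"],s["tcp_rot"]; print(p.round(5),s["force"].round(2),s["time_s"],s["joint_positions"].round(1))
r=tip_of("disc_small","wrist"); print([(q["position"],q["confidence"]) for q in r[:2]])
if r: c=np.array(r[0]["position"]); print(proj([c[0],c[1],.013],p,R))
cv2.imwrite("pics/w10z.png",cv2.resize(im[130:250,200:320,::-1],(600,600),interpolation=1))
print(read_state()["position"])
E
```

```text
[0.40604 0.30924 0.1334 ] [-0.12 -0.62 -0.47] 23.4833 [ 24.7  30.8 104.1  -0.   45.  101.5]
[([0.4055, 0.3134, 0.0018], 0.81)]
[256.30851446 194.37467879]
[0.40606063 0.30938686 0.13362963]
```

View pics/w10.png

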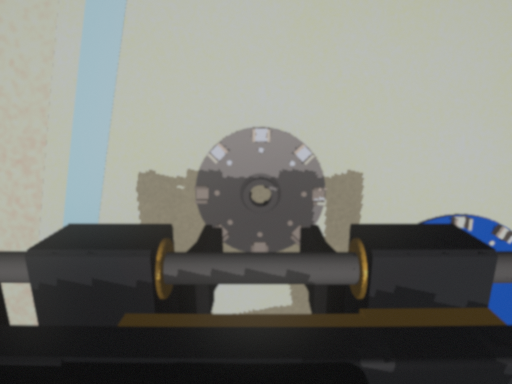

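View pics/w10z.png

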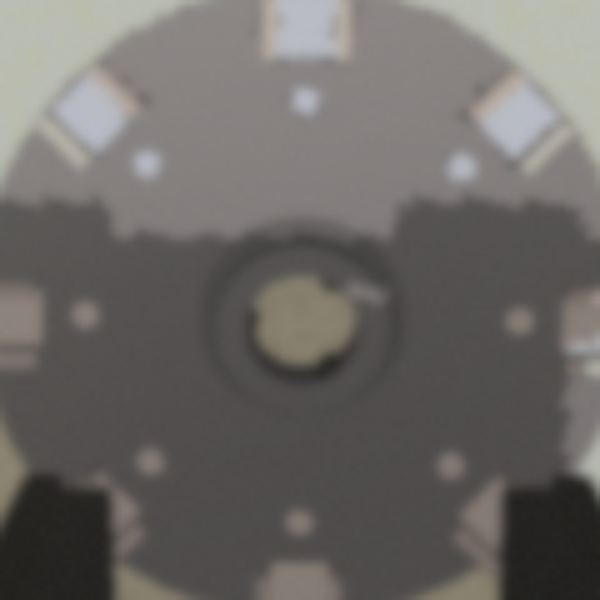

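```bash
python3 -c "
from h import *
overlay('w10',(260.2,194.9),'w10o')"
```

```text
[0.40579587 0.31026239 0.013     ]
```

View pics/w10o.png

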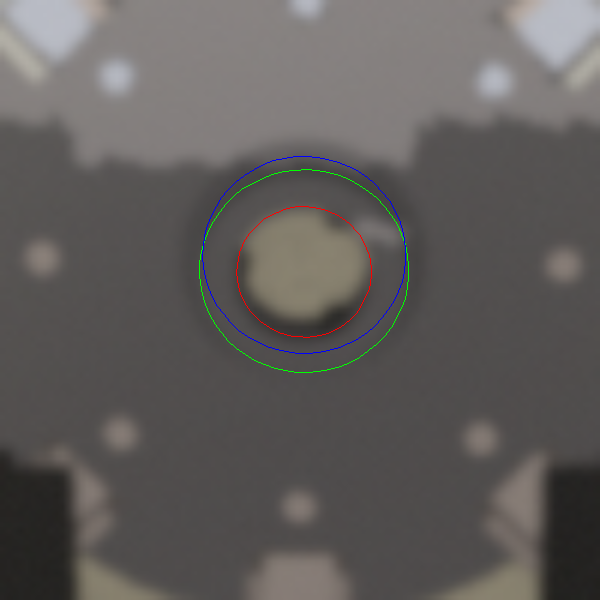

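jog_arm --steps '[{"delta_pos": [-0.3,0.8,-40],"turn": 0,"fingers": 45},{"delta_pos": [-0.3,0.8,-80],"turn": 0,"fingers": 45},{"delta_pos": [-0.3,0.8,-100],"turn": 0,"fingers": 45},{"delta_pos": [-0.3,0.8,-104],"turn": 0,"fingers": 45},{"delta_pos": [-0.3,0.8,-104],"turn": 0,"fingers": 45},{"delta_pos": [-0.3,0.8,-104],"turn": 0,"fingers": 45},{"delta_pos": [-0.3,0.8,-104],"turn": 0,"fingers": 45},{"delta_pos": [-0.3,0.8,-104],"turn": 0,"fingers": 45},{"delta_pos": [-0.3,0.8,-104],"turn": 0,"fingers": 45}]'

```text
time_s: 24.33
position: [0.4055, 0.3114, 0.0301]
tcp_rot: [[0.232, 0.003, 0.973], [-0.973, 0.001, 0.232], [-0.001, -1.0, 0.003]]
force: [0.4, -0.2, -0.6]
opening: 0.448
```

jog_arm --steps '[{"delta_pos": [0.2,-1,-3],"turn": 0,"fingers": 45},{"delta_pos": [0.2,-1,-6],"turn": 0,"fingers": 45},{"delta_pos": [0.2,-1,-6.7],"turn": 0,"fingers": 45},{"delta_pos": [0.2,-1,-6.7],"turn": 0,"fingers": 45},{"delta_pos": [0.2,-1,-6.7],"turn": 0,"fingers": 45},{"delta_pos": [0.2,-1,-6.7],"turn": 0,"fingers": 45}]'

```text
time_s: 24.83
position: [0.4048, 0.31, 0.0218]
tcp_rot: [[0.232, -0.0, 0.973], [-0.973, -0.0, 0.232], [0.0, -1.0, -0.0]]
force: [0.9, -0.6, -0.7]
opening: 0.45
```

jog_arm --steps '[{"delta_pos": [0.8,0.1,0.4],"turn": 0,"fingers": 45},{"delta_pos": [0.9,0.1,0.4],"turn": 0,"fingers": 45},{"delta_pos": [0.9,0.1,0.4],"turn": 0,"fingers": 45},{"delta_pos": [0.9,0.1,0.4],"turn": 0,"fingers": 10},{"delta_pos": [0.9,0.1,0.4],"turn": 0,"fingers": 10},{"delta_pos": [0.9,0.1,0.4],"turn": 0,"fingers": 10},{"delta_pos": [0.9,0.1,0.4],"turn": 0,"fingers": 10},{"delta_pos": [0.9,0.1,0.4],"turn": 0,"fingers": 10}]'

```text
time_s: 25.5
position: [0.4057, 0.3101, 0.0224]
tcp_rot: [[0.232, -0.0, 0.973], [-0.973, -0.0, 0.232], [0.0, -1.0, -0.0]]
force: [0.2, -0.2, 0.1]
opening: 0.31
```

jog_arm --steps '[{"delta_pos": [0,0,30],"turn": 0,"fingers": 10},{"delta_pos": [0,0,70],"turn": 0,"fingers": 10},{"delta_pos": [3,-10,108],"turn": 0,"fingers": 10},{"delta_pos": [10,-32,140],"turn": 0,"fingers": 10},{"delta_pos": [19,-62,162],"turn": 0,"fingers": 10},{"delta_pos": [30,-98,175],"turn": 0,"fingers": 10},{"delta_pos": [41,-135,178],"turn": 0,"fingers": 10},{"delta_pos": [52,-172,178],"turn": 0,"fingers": 10},{"delta_pos": [63,-208,178],"turn": 0,"fingers": 10},{"delta_pos": [74,-244,178],"turn": 0,"fingers": 10},{"delta_pos": [85,-280,178],"turn": 0,"fingers": 10},{"delta_pos": [96,-316,178],"turn": 0,"fingers": 10},{"delta_pos": [104,-342,178],"turn": 0,"fingers": 10},{"delta_pos": [108.1,-355.9,178],"turn": 0,"fingers": 10},{"delta_pos": [108.1,-355.9,178],"turn": 0,"fingers": 10},{"delta_pos": [108.1,-355.9,178],"turn": 0,"fingers": 10},{"delta_pos": [108.1,-355.9,178],"turn": 0,"fingers": 10},{"delta_pos": [108.1,-355.9,178],"turn": 0,"fingers": 10},{"delta_pos": [108.1,-355.9,178],"turn": 0,"fingers": 10},{"delta_pos": [108.1,-355.9,178],"turn": 0,"fingers": 10}]'

```text
time_s: 27.17
position: [0.5135, -0.0445, 0.2004]
tcp_rot: [[0.233, -0.0, 0.972], [-0.972, 0.0, 0.233], [-0.0, -1.0, -0.0]]
force: [0.5, -0.0, -0.3]
opening: 0.31
```

```bash
python3 - <<'E'
from h import *
im,s=wcap("w11"); p,R=s["position"],s["tcp_rot"]; print(p.round(5),s["force"].round(2),s["opening"])
S=capture("side"); a=cv2.resize(S[110:240,240:400,::-1],(400,325),interpolation=2)
b=cv2.resize(im[:,:,::-1],(433,325),interpolation=2)[:,:400]
cv2.imwrite("pics/s11.png",np.hstack([a,b]))
print(read_state()["position"])
E
```

```text
[ 0.51346 -0.04452  0.2004 ] [ 0.52 -0.   -0.3 ] 0.3096378751815508
[ 0.51366857 -0.04494879  0.2004415 ]
```

View pics/s11.png

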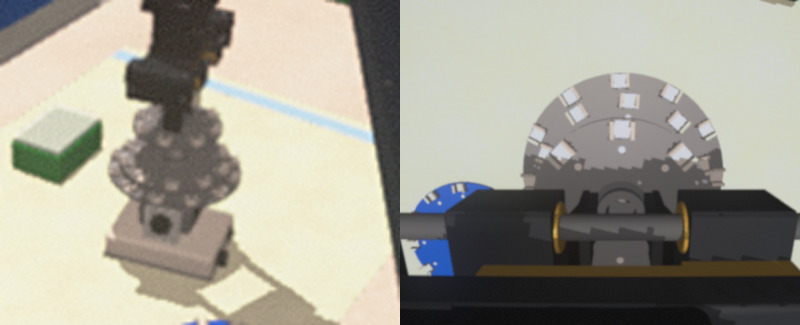

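Now holding the small disc over the spindle. It should come home with its underside at about 0.140 (TCP about 0.1625).

jog_arm --steps '[{"delta_pos": [0.1,-0.3,-8],"turn": 0,"fingers": 10},{"delta_pos": [0.1,-0.3,-13],"turn": 0,"fingers": 10},{"delta_pos": [0.1,-0.3,-17],"turn": 0,"fingers": 10},{"delta_pos": [0.1,-0.3,-19],"turn": 0,"fingers": 10},{"delta_pos": [0.1,-0.3,-21],"turn": 0,"fingers": 10},{"delta_pos": [0.1,-0.3,-21],"turn": 0,"fingers": 10}]'

```text
time_s: 27.77
position: [0.5136, -0.0461, 0.1788]
tcp_rot: [[0.231, -0.001, 0.973], [-0.973, 0.0, 0.231], [-0.001, -1.0, -0.001]]
force: [0.5, 0.8, -0.2]
opening: 0.311
```

jog_arm --steps '[{"delta_pos": [0,0,-1.5],"turn": 0,"fingers": 10},{"delta_pos": [0,0,-3],"turn": 0,"fingers": 10},{"delta_pos": [0,0,-3],"turn": 0,"fingers": 10}]'

```text
time_s: 28.02
position: [0.5139, -0.0461, 0.1762]
tcp_rot: [[0.232, -0.0, 0.973], [-0.973, 0.0, 0.232], [-0.0, -1.0, -0.0]]
force: [-0.5, -0.4, -1.2]
opening: 0.31
```

jog_arm --steps '[{"delta_pos": [0,0,-1.5],"turn": 0,"fingers": 10},{"delta_pos": [0,0,-3],"turn": 0,"fingers": 10},{"delta_pos": [0,0,-3],"turn": 0,"fingers": 10}]'

```text
time_s: 28.27
position: [0.5137, -0.0461, 0.1733]
tcp_rot: [[0.232, -0.0, 0.973], [-0.973, -0.0, 0.232], [0.0, -1.0, -0.0]]
force: [-0.2, -0.0, -0.1]
opening: 0.31
```

jog_arm --steps '[{"delta_pos": [0,0.2,-1.5],"turn": 0,"fingers": 10},{"delta_pos": [0,0.2,-3],"turn": 0,"fingers": 10},{"delta_pos": [0,0.2,-4],"turn": 0,"fingers": 10}]'

```text
time_s: 28.52
position: [0.514, -0.0459, 0.1694]
tcp_rot: [[0.232, 0.0, 0.973], [-0.973, -0.0, 0.232], [0.0, -1.0, 0.0]]
force: [-0.5, 0.6, 1.3]
opening: 0.311
```

jog_arm --steps '[{"delta_pos": [0,0,-1.2],"turn": 0,"fingers": 10},{"delta_pos": [0,0,-2.4],"turn": 0,"fingers": 10},{"delta_pos": [0,0,-3.2],"turn": 0,"fingers": 10}]'

```text
time_s: 28.77
position: [0.514, -0.0458, 0.1661]
tcp_rot: [[0.232, 0.0, 0.973], [-0.973, 0.0, 0.232], [0.0, -1.0, 0.0]]
force: [-1.0, 0.1, 4.5]
opening: 0.312
```

jog_arm --steps '[{"delta_pos": [0,0,-0.7],"turn": 0,"fingers": 10},{"delta_pos": [0,0,-1.2],"turn": 0,"fingers": 10}]'

```text
time_s: 28.93
position: [0.5139, -0.0458, 0.1648]
tcp_rot: [[0.232, -0.0, 0.973], [-0.973, 0.0, 0.232], [-0.0, -1.0, -0.0]]
force: [-1.8, -0.4, 4.9]
opening: 0.315
```

jog_arm --steps '[{"delta_pos": [0,0,-0.6],"turn": 0,"fingers": 10},{"delta_pos": [0,0,-1],"turn": 0,"fingers": 10}]'

```text
time_s: 29.1
position: [0.5139, -0.0458, 0.1639]
tcp_rot: [[0.232, 0.0, 0.973], [-0.973, 0.0, 0.232], [-0.0, -1.0, 0.0]]
force: [-0.6, 0.3, 3.3]
opening: 0.314
```

jog_arm --steps '[{"delta_pos": [0,0,-0.4],"turn": 0,"fingers": 10},{"delta_pos": [0,0,-0.8],"turn": 0,"fingers": 10}]'

```text
time_s: 29.27
position: [0.5139, -0.0458, 0.1632]
tcp_rot: [[0.232, 0.0, 0.973], [-0.973, 0.0, 0.232], [-0.0, -1.0, 0.0]]
force: [-0.7, -0.2, 5.2]
opening: 0.311
```

jog_arm --steps '[{"delta_pos": [0,0,-0.4],"turn": 0,"fingers": 10},{"delta_pos": [0,0,-0.7],"turn": 0,"fingers": 10}]'

```text
time_s: 29.43
position: [0.514, -0.0459, 0.1629]
tcp_rot: [[0.232, 0.0, 0.973], [-0.973, -0.0, 0.232], [0.0, -1.0, 0.0]]
force: [-1.0, 0.1, 8.3]
opening: 0.311
```

jog_arm --steps '[{"delta_pos": [0,0,-0.5],"turn": 0,"fingers": 10},{"delta_pos": [0,0,-0.5],"turn": 0,"fingers": 10}]'

```text
time_s: 29.6
position: [0.5141, -0.046, 0.1627]
tcp_rot: [[0.232, 0.001, 0.973], [-0.973, -0.0, 0.232], [0.001, -1.0, 0.0]]
force: [-2.5, -0.3, 6.5]
opening: 0.307
```

jog_arm --steps '[{"delta_pos": [0,0,-0.4],"turn": 0,"fingers": 10},{"delta_pos": [0,0,-0.4],"turn": 0,"fingers": 10}]'

```text
time_s: 29.77
position: [0.5141, -0.046, 0.1626]
tcp_rot: [[0.232, 0.001, 0.973], [-0.973, -0.0, 0.232], [0.001, -1.0, 0.001]]
force: [-2.0, 0.5, 10.1]
opening: 0.314
```

jog_arm --steps '[{"delta_pos": [0,0,-0.5],"turn": 0,"fingers": 10},{"delta_pos": [0,0,-0.5],"turn": 0,"fingers": 10}]'

```text
time_s: 29.93
position: [0.5141, -0.046, 0.1625]
tcp_rot: [[0.232, 0.001, 0.973], [-0.973, -0.0, 0.232], [0.001, -1.0, 0.001]]
force: [-4.0, 1.2, 13.5]
opening: 0.314
```

jog_arm --steps '[{"delta_pos": [0,0,-0.3],"turn": 0,"fingers": 10},{"delta_pos": [0,0,-0.3],"turn": 0,"fingers": 10}]'

```text
time_s: 30.1
position: [0.5141, -0.0459, 0.1623]
tcp_rot: [[0.232, 0.001, 0.973], [-0.973, -0.0, 0.232], [0.001, -1.0, 0.001]]
force: [-4.0, 1.2, 12.7]
opening: 0.309
```

jog_arm --steps '[{"delta_pos": [0,0,1],"turn": 0,"fingers": 10},{"delta_pos": [0,0,1.3],"turn": 0,"fingers": 30},{"delta_pos": [0,0,1.8],"turn": 0,"fingers": 45},{"delta_pos": [0,0,1.8],"turn": 0,"fingers": 45},{"delta_pos": [0,0,1.8],"turn": 0,"fingers": 45}]'

```text
time_s: 30.52
position: [0.514, -0.0459, 0.1621]
tcp_rot: [[0.232, -0.0, 0.973], [-0.973, 0.0, 0.232], [-0.0, -1.0, -0.0]]
force: [0.1, 0.1, -0.2]
opening: 0.424
```

jog_arm --steps '[{"delta_pos": [0,0,10],"turn": 0,"fingers": 45},{"delta_pos": [0,0,45],"turn": 0,"fingers": 45},{"delta_pos": [0,0,85],"turn": 0,"fingers": 45},{"delta_pos": [0,0,115],"turn": 0,"fingers": 45},{"delta_pos": [0,0,117],"turn": 0,"fingers": 45},{"delta_pos": [0,0,117],"turn": 0,"fingers": 45},{"delta_pos": [0,0,117],"turn": 0,"fingers": 45}]'

```text
time_s: 31.1
position: [0.5133, -0.0457, 0.2793]
tcp_rot: [[0.232, -0.001, 0.973], [-0.973, 0.0, 0.232], [-0.0, -1.0, -0.001]]
force: [-0.1, 0.3, -0.5]
opening: 0.449
```

```bash
python3 - <<'E'
from h import *
im,s=wcap("w12"); p,R=s["position"],s["tcp_rot"]; print(p.round(5),s["force"].round(2),s["opening"],s["time_s"])
S=capture("side"); a=cv2.resize(S[140:230,260:380,::-1],(400,300),interpolation=2)
cv2.imwrite("pics/side12.png",S[:,:,::-1])
b=cv2.resize(im[:,:,::-1],(400,300),interpolation=2)
c=cv2.resize(im[140:240,210:310,::-1],(400,400),interpolation=1)[:300]
cv2.imwrite("pics/s12.png",np.vstack([np.hstack([a,b]),np.hstack([c,cv2.resize(S[:,:,::-1],(400,300))])]))
for t in ["disc_small","disc_medium","disc_large"]: print(t,[(r["position"],r["confidence"]) for r in tip_of(t,"side")[:2]])
E
```

```text
[ 0.51332 -0.04566  0.27931] [-0.09  0.27 -0.46] 0.44872889845176145 31.1
disc_small [([0.5138, -0.0475, 0.1405], 0.64)]
disc_medium [([0.52, -0.0517, 0.1259], 0.76), ([0.5174, -0.045, 0.0893], 0.69)]
disc_large [([0.6971, 0.4859, -0.0], 0.96), ([0.4838, 0.6201, 0.0038], 0.93)]
```

View pics/s12.png

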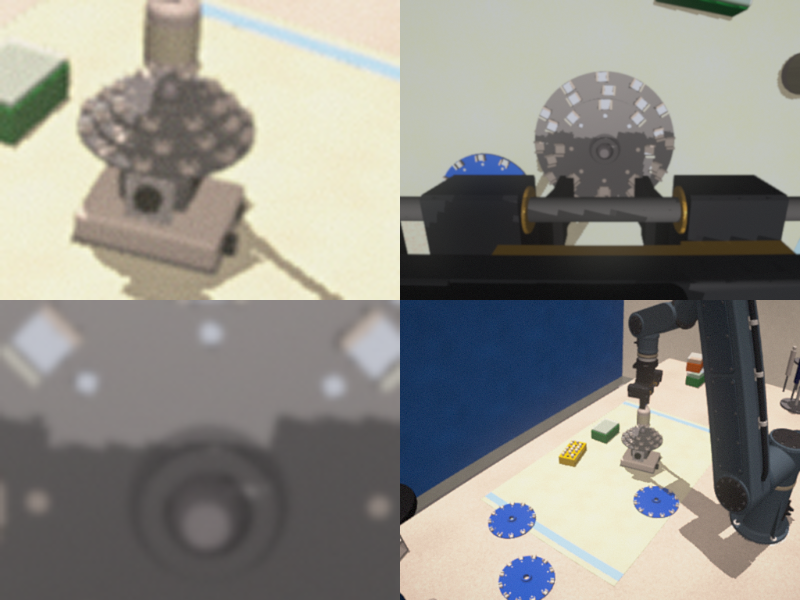

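```bash
python3 -c "
from rig import *
print(hand_in())"
```

```text
the job is handed in; nothing more can be done
None
```

The three grey discs are on the spindle, hubs up, large then medium then small, and I handed the job in at about 31 s. The gripper was open and clear above the stack.

- **Seating:** each disc slid at an almost constant force, then the resistance rose steeply. I stopped each one at about 12–13.5 N on the wrist reading, or about 15 N of push counting the disc's weight. That is under the 20 N limit, but force was only read at the end of each move.
- **Heights:** the undersides stopped at about 114.0, 127.1 and 139.9 mm. The gaps of 13.1 and 12.8 mm match the 13 mm hub height, and the large disc's stop agrees with the collar height I estimated from the pictures (113–120 mm).
- **Last pictures:** they show the stack level with all the clips uncovered. The bottle, tip box, tube rack and blue discs look unmoved.

**Not quite as expected:**
- The sliding force read about 3–6 N above the free reading, at or below the stated 5–9 N.
- Side force reached about 5 N while the large disc slid down, and I re-centred it on the way.
- When I let go of the large and medium discs, the fingertips rested lightly on the flange, reading 5–7 N.
- In the final side picture the network placed the small disc at 140.5 mm and the medium at 126 mm. It also reported a second, false medium disc lower down. Its two best hits for the large disc were blue look-alikes, so it did not confirm that one.

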